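# Pack up the model helicopter for the flying field

## Robot

A 6-joint arm with a two-finger parallel gripper is mounted at the origin on the work surface. World frame = base frame: x ahead of the robot, y to its left, z up, the work surface at z = 0. Lengths are in m, angles in rad, forces in N, time in s.
With the tool pointing down it reaches from about 0.3 to 0.875 m from the base axis. Payload 6.4 kg.
Tool frame: the origin (TCP) lies at the very end of the fingers, on their centre line; the grasp point (between the pads) lies 19 mm behind it (ctrl.hold_point_z is the distance from the TCP to the grasp point, in m); y points along the fingers, x is the direction in which the jaws open and shut, and the axes are right-handed (so a half turn about y gives the same grasp; the last joint's range is limited). The gripper opens to 85 mm and grips with 20 to 120 N. Pads are 22 mm wide; open, the fingers measure 114 mm over their backs; the gripper's body (76 mm by 85 mm) begins 54 mm behind the grasp point. The pads swing forward as they close: fully open they stand 13 mm farther back than shut.
Start: joints at [-0.206, 0.181, 1.607, -0, 1.354, -0.206], TCP at [0.575, 0, 0.231] pointing down, gripper open.
Joint ranges: [-2.99, 2.99], [-0.89, 2.07], [0.3, 2.58], [-1.14, 4.28], [0, 2.63], [-3.12, 3.12]. Speed limits (rad/s): [2.57, 2.57, 3.01, 3.14, 3.14, 3.14].

## Interface

Orientations are given as a unit quaternion [w, x, y, z].
In Python, from bench import ctrl, imaging gives the robot as it stands.
- The arm moves only by the shell command python3 -m jog 'ROWS'. ROWS is JSON, a list of rows, each a list of 3 entries, a list of its own where there are three numbers: the shift along the tool's x, y, z in cm, then the turn, a rotation vector about the tool's x, y, z in rad, then the finger opening in cm, from 0 to 8.54. A call has 1 to 12 rows; each row shifts and turns the pose as measured when the row begins, along the tool's axes as they then stand; what a row does not reach is not made up. A row lasts 1/12 s, in which the tool goes at most 41.7 mm and 7.16 degrees, less where a joint would pass 70% of its speed; a pose out of reach is approached as far as the arm can. A call is refused whole if a number of a shift passes 4.17 or a number of a turn 0.125, either way. A call with a gripper value outside its range is refused whole. The fingers move at their own pace and stop on an object; the grip force is fixed at half the most. Time passes only in rows, so rows that do not move let the fingers close. It gives the time, the measured TCP pose, the force and the opening at its end, in the units of the state.
- ctrl.get_obs(): the state, without advancing time (a new reading comes with each control period).
- imaging.camera(name): name is "scene" or "side" or "wrist"; returns a dict with "frame" (480x640x3 uint8, red, green, blue), "depth" (480x640 float32, m along the optical axis (not along the pixel's ray), 0 where there is no reading), "K" (3x3 intrinsics, pixels), "R" (3x3) and "t" (3): a world point X has camera coordinates R X + t. Camera axes: x right, y down, z forward; pixel columns grow to the right and rows downward; lengths in m; the calibration is good to about 2 mm. A picture is of the moment at which its call begins.
- ctrl.hand_in(): hands the job in, once; it reports no verdict.
The state is a dict: "time_s": time; "q": joint angles; "dq": joint speeds; "joint_efforts": joint torques, N m; "eef_pos": TCP position; "eef_rot": TCP orientation; "wrist_force": force on the tool from outside, world axes, zero at the start; "torque": the same for the moment, N m; "opening": opening from 0.0 (shut) to 1.0 (fully open).
Only numpy, scipy, OpenCV 4.12 (cv2) and the standard library are available. Lean on these libraries where they do the work, as an engineer would, in place of code of your own. Each camera call takes 0.05 s, during which the arm holds its last target. There are 200 camera calls.

## Task

Get the model ready for the trip to the flying field: fold both main rotor blades straight back so that they lie parallel to the tail boom, pull every hex driver out of the bench stand and stand it shaft down in a tool cell of the green tote, and lay every battery pack flat on the floor of the tote's low tray. Do it in any order that suits, and leave the spare gear, the motor and the charger where they are.

Things in the scene. Friction and masses are not known exactly. Their poses are not given: they have to be found in the camera images.
- heli: Model helicopter, canopy off, 480 mm long; skids clamped in a cradle: it cannot shift. Origin on the bench below the rotor shaft; +x to the tail along the boom (100 mm up), -x to the nose (130 mm), +y its right, z up. Rotor head: within 45 mm of the shaft, top at 217 mm; all else under 165 mm. White main gear: radius 49, 73 mm up; skids and cradle: 66 mm to either side, 40 mm up.
- left_blade_bolt (a point): Bolt about which the left main blade pivots in its grip: 38 mm to the left of the rotor shaft (at -y of the helicopter), 203 mm above the bench, at mid-thickness of the blade.
- right_blade_bolt (a point): Bolt about which the right main blade pivots in its grip: 38 mm to the right of the rotor shaft (at +y of the helicopter), 203 mm above the bench, at mid-thickness of the blade.
- left_blade (a joint): Left main blade's swing about its bolt, rad: 0 = spread, straight out to the helicopter's left (-y); grows as it swings back; pi/2 = folded, parallel to the boom, tip to the tail. Travel -0.6 to 2.0. Friction (0.12 N m) holds it where it is left. Flat white bar, orange tip, 26 mm wide (centred on the line through the bolt), 5 mm thick, reaching 225 mm from the bolt, 203 mm above the bench.
- right_blade (a joint): Right main blade's swing about its bolt, rad: 0 = spread, straight out to the helicopter's right (+y); grows as it swings back; pi/2 = folded, parallel to the boom, tip to the tail. Travel -0.6 to 2.0. Friction (0.12 N m) holds it where it is left. Same size and height as the left blade.
- stand: Hex-driver stand fixed to the bench: black base 70 x 170 mm and cheeks, aluminium top plate 56 x 170 mm whose upper face is 86 mm above the bench, with a row of four 9 mm holes along its y axis (at y = -60, -20, 20, 60 mm). Origin under its centre on the bench, x across the row.
- tote: Green field tote, fixed. Origin on the bench. Low half: open battery tray, inner x -96 to 25, y -105 to 105 mm, floor 6 mm up, walls 6 mm thick, 36 mm high (the wall at x 25 to 31 is 120 high). Tall half: four tool cells open at the top, x 31 to 65 mm, each 30 mm wide, centred on y -81, -27, 27, 81 mm, grey 24 mm blocks between; floor 6 mm, rim 120 mm up. A carrying bar juts out 21 mm at +x.
- driver1: Hex driver with a red handle, 175 mm long, 55 g; may be absent. Origin at the shaft's tip, z from tip to handle end: steel shaft 6 mm thick up to 80 mm, then a round handle 17 mm thick to 175 mm. At the start it stands upright in a hole of the stand, the handle's shoulder on the top plate, its tip 6 mm above the bench; it lifts straight out.
- driver2: Hex driver with a green handle, 175 mm long, 55 g; may be absent. Origin at the shaft's tip, z from tip to handle end: steel shaft 6 mm thick up to 80 mm, then a round handle 17 mm thick to 175 mm. At the start it stands upright in a hole of the stand, the handle's shoulder on the top plate, its tip 6 mm above the bench; it lifts straight out.
- driver3: Hex driver with an orange handle, 175 mm long, 55 g; may be absent. Origin at the shaft's tip, z from tip to handle end: steel shaft 6 mm thick up to 80 mm, then a round handle 17 mm thick to 175 mm. At the start it stands upright in a hole of the stand, the handle's shoulder on the top plate, its tip 6 mm above the bench; it lifts straight out.
- driver4: Hex driver with a blue handle, 175 mm long, 55 g; may be absent. Origin at the shaft's tip, z from tip to handle end: steel shaft 6 mm thick up to 80 mm, then a round handle 17 mm thick to 175 mm. At the start it stands upright in a hole of the stand, the handle's shoulder on the top plate, its tip 6 mm above the bench; it lifts straight out.
- pack1: Yellow battery pack with a black band, 75 x 30 x 24 mm (x, y, z; a 5 mm blue plug at its +x end), 110 g; may be absent. Origin at the centre of its underside. At the start it lies flat on the bench.
- pack2: Yellow battery pack with a black band, 75 x 30 x 24 mm (x, y, z; a 5 mm blue plug at its +x end), 110 g; may be absent. Origin at the centre of its underside. At the start it lies flat on the bench.
- pack3: Yellow battery pack with a black band, 75 x 30 x 24 mm (x, y, z; a 5 mm blue plug at its +x end), 110 g; may be absent. Origin at the centre of its underside. At the start it lies flat on the bench.
- gear: Bystander: spare white main gear lying on the bench, 110 mm across, 12 mm high; origin under its centre.
- motor: Bystander: brushless motor standing on the bench, 52 mm across, 52 mm high; origin under its centre.
- charger: Bystander: black battery charger on the bench, 100 x 130 x 46 mm; origin under its centre.
Not all that is in view belongs to the job. Of the things that look like the driver4, the larger one is meant. Leave any grey or purple look-alike of the pack2 alone.

How it is judged:
At the end, for the whole second after the job is handed in: Both blades still and within 8 degrees of parallel to the boom, pointing to the tail; every driver present rests in a tool cell, shaft down, tip within 24 mm of the cell floor, within 0.5 rad of upright; every pack present rests flat (within 0.2 rad) on the tray floor, not on another pack (value of joint left_blade between 1.431 and 1.711 rad and velocity of joint left_blade between -0.05 and 0.05 rad/s and value of joint right_blade between 1.431 and 1.711 rad and velocity of joint right_blade between -0.05 and 0.05 rad/s and x of driver1 in the frame of tote between 0.03 and 0.066 m and y of driver1 in the frame of tote between -0.106 and 0.106 m and z of each of driver1, driver2, driver3, driver4 in the frame of tote below 0.03 m and angle between each of driver1, driver2, driver3, driver4's own z axis and vertical below 0.5 rad and linear speed of each of driver1, driver2, driver3, driver4, pack1, pack2, pack3 below 0.03 m/s and x of driver2 in the frame of tote between 0.03 and 0.066 m and y of driver2 in the frame of tote between -0.106 and 0.106 m and x of driver3 in the frame of tote between 0.03 and 0.066 m and y of driver3 in the frame of tote between -0.106 and 0.106 m and x of driver4 in the frame of tote between 0.03 and 0.066 m and y of driver4 in the frame of tote between -0.106 and 0.106 m and x of pack1 in the frame of tote between -0.096 and 0.025 m and y of pack1 in the frame of tote between -0.105 and 0.105 m and z of each of pack1, pack2, pack3 in the frame of tote below 0.016 m and angle between each of pack1, pack2, pack3's own z axis and vertical below 0.2 rad and x of pack2 in the frame of tote between -0.096 and 0.025 m and y of pack2 in the frame of tote between -0.105 and 0.105 m and x of pack3 in the frame of tote between -0.096 and 0.025 m and y of pack3 in the frame of tote between -0.105 and 0.105 m); the robot touches nothing.
It fails at once if the gear is moved by more than 30 mm (distance of gear from where it was at the start of the episode above 0.03 m).
It fails at once if the motor is moved by more than 30 mm (distance of motor from where it was at the start of the episode above 0.03 m).
It fails at once if the charger is moved by more than 30 mm (distance of charger from where it was at the start of the episode above 0.03 m).
Of driver1, driver2, driver3, driver4 only 2 to 4 are there at a start; the rules pass over those that are not, and their reading is None.
Of pack1, pack2, pack3 only 2 to 3 are there at a start; the rules pass over those that are not, and their reading is None.
At some moment in a run one of pack1, pack2, pack3 may be knocked a few centimetres aside while the robot is not near it.
It also fails if it takes over 210 s, if anything falls off the work surface, if the arm or the gripper's body presses on something with over 40 N, if the wrist force passes 120 N, or if a joint passes its speed limit or range.

## Working session

There is one attempt and no reset: what is moved stays moved. The work goes in short steps, Python scripts to look and compute and a shell command to move; the robot and the scene stay as the last step left them, time stands still between calls to the robot, and variables do not carry over. Pictures are saved under pics/ and viewed, about 12 in all and at most 16, crops included, and the job is handed in when it is done.

```bash
mkdir -p pics; ls; python3 - <<'E'
from bench import ctrl, imaging
import cv2
o=ctrl.get_obs(); print(o['time_s'],o['eef_pos'],o['eef_rot'],o['opening'],ctrl.hold_point_z)
for n in ("scene","side"):
    c=imaging.camera(n); cv2.imwrite(f"pics/{n}0.png",c["frame"][:,:,::-1]); print(n,c["K"].tolist(),c["R"].round(4).tolist(),c["t"].round(4).tolist())
E
```

```text
pics
0.0 [5.74441887e-01 1.17014283e-04 2.30369654e-01] [ 7.07233718e-01 -7.06979290e-01  6.19160586e-04  6.06937059e-04] 1.0006703687346208 0.0187
scene [[504.83708538802915, 0.0, 314.7086045157762], [0.0, 504.83708538802915, 246.9734846763479], [0.0, 0.0, 1.0]] [[-0.0219, 0.9996, -0.0172], [0.5666, -0.0018, -0.824], [-0.8237, -0.0278, -0.5663]] [0.0332, -0.2309, 1.6365]
side [[457.30224675520674, 0.0, 317.2658484237978], [0.0, 457.30224675520674, 240.03217791926562], [0.0, 0.0, 1.0]] [[-0.9877, -0.156, 0.0043], [-0.1218, 0.7534, -0.6461], [0.0975, -0.6388, -0.7632]] [0.5554, 0.2026, 1.1461]
```

View pics/scene0.png

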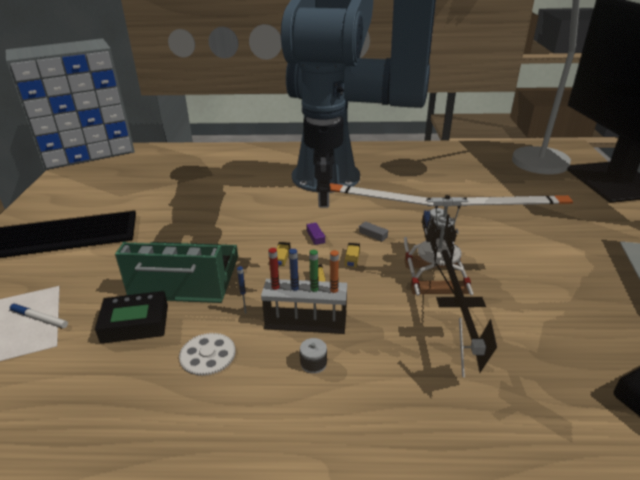

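View pics/side0.png

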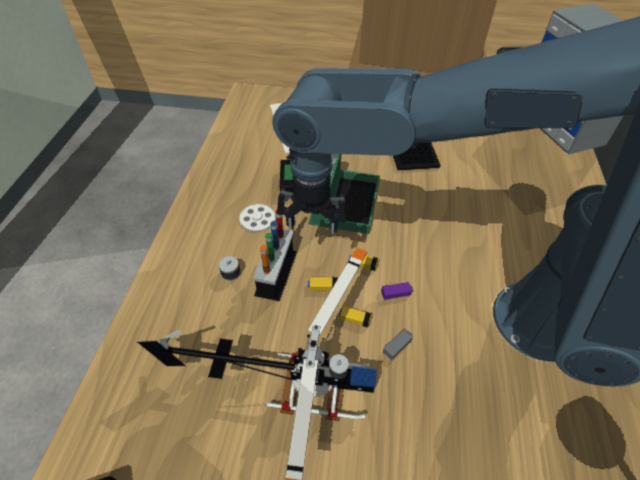

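```bash
cat > h.py <<'E'
from bench import ctrl, imaging
import cv2, numpy as np
from scipy.spatial.transform import Rotation as Ro
def grab(n, save=None):
    c=imaging.camera(n); d=c["depth"]
    if save: cv2.imwrite(f"pics/{save}.png",c["frame"][:,:,::-1])
    v,u=np.mgrid[:480,:640]; K=c["K"]
    P=np.stack([(u-K[0,2])/K[0,0]*d,(v-K[1,2])/K[1,1]*d,d],-1)
    W=(P-c["t"])@c["R"]; W[d==0]=np.nan
    return c, cv2.cvtColor(c["frame"],cv2.COLOR_RGB2HSV), W
COL=dict(red=(170,6,120,60),orange=(7,17,140,120),yellow=(20,32,130,80),green=(50,85,80,40),blue=(105,125,100,40))
def blobs(hsv,W,col,mn=25,zmin=.005):
    lo,hi,s,v=COL[col]; H,S,V=cv2.split(hsv)
    hm=(H>=lo)&(H<=hi) if lo<hi else (H>=lo)|(H<=hi)
    m=(hm&(S>=s)&(V>=v)&(np.nan_to_num(W[...,2],nan=-1)>zmin)).astype(np.uint8)
    n,l,st,ce=cv2.connectedComponentsWithStats(m)
    return [(ce[i].round(0),W[l==i]) for i in range(1,n) if st[i,4]>=mn]
def show(hsv,W,cols,mn=25):
    for k in cols:
        for ce,p in blobs(hsv,W,k,mn):
            if not(.2<np.median(p[:,0])<1.1 and abs(np.median(p[:,1]))<.7): continue
            q=np.percentile(p,[3,50,97],axis=0)
            print(k,ce.astype(int),len(p),"x",q[:,0].round(3),"y",q[:,1].round(3),"z",q[:,2].round(3))
def tcp():
    o=ctrl.get_obs(); r=o['eef_rot']; return np.array(o['eef_pos']), Ro.from_quat([r[1],r[2],r[3],r[0]]), o
E
python3 - <<'E'
from h import *
for n in("scene","side"):
    print(n); c,h,W=grab(n); show(h,W,COL); np.savez(f"{n}0.npz",h=h,W=W,f=c["frame"])
    # stand plate: bright gray at z~86mm; 
    S,V=h[...,1],h[...,2]; m=(S<40)&(V>120)&(abs(W[...,2]-.086)<.006)
    p=W[m&(W[...,0]>.5)&(abs(W[...,1])<.25)][:,:2]; 
    if len(p)>20: print("plate",cv2.minAreaRect(p.astype(np.float32)),len(p))
    m=(S<60)&(V>110)&(abs(W[...,2]-.203)<.006); p=W[m][:,:2]; p=p[(p[:,0]>.2)&(p[:,0]<1)]
    print("blade",len(p),p.min(0),p.max(0),cv2.fitLine(p.astype(np.float32),cv2.DIST_HUBER,0,.01,.01).ravel())
E
```

```text
scene
red [272 250] 29 x [0.674 0.681 0.687] y [-0.104 -0.097 -0.092] z [0.179 0.181 0.183]
red [274 272] 179 x [0.679 0.684 0.687] y [-0.103 -0.096 -0.09 ] z [0.09  0.134 0.161]
red [415 280] 36 x [0.577 0.587 0.593] y [0.198 0.204 0.211] z [0.027 0.032 0.034]
red [466 280] 29 x [0.576 0.584 0.591] y [0.314 0.319 0.325] z [0.023 0.031 0.034]
orange [335 186] 56 x [0.455 0.467 0.481] y [0.017 0.026 0.037] z [0.204 0.206 0.207]
orange [564 198] 74 x [0.514 0.525 0.538] y [0.499 0.511 0.524] z [0.204 0.205 0.207]
orange [334 252] 33 x [0.681 0.689 0.696] y [0.016 0.022 0.028] z [0.179 0.181 0.183]
yellow [282 253] 158 x [0.434 0.463 0.488] y [-0.115 -0.102 -0.092] z [0.008 0.024 0.027]
yellow [352 253] 218 x [0.435 0.469 0.495] y [0.051 0.069 0.085] z [0.009 0.023 0.026]
yellow [321 274] 81 x [0.528 0.553 0.576] y [-0.013 -0.006  0.001] z [0.021 0.024 0.026]
green [175 271] 4186 x [0.564 0.609 0.618] y [-0.439 -0.323 -0.226] z [0.007 0.068 0.12 ]
green [313 252] 29 x [0.681 0.687 0.692] y [-0.024 -0.018 -0.013] z [0.178 0.181 0.183]
green [314 274] 172 x [0.687 0.691 0.694] y [-0.023 -
[... 1701 characters left out ...]
433 -0.394 -0.324] z [0.041 0.044 0.088]
green [319 220] 201 x [0.545 0.59  0.617] y [-0.232 -0.227  0.017] z [0.007 0.027 0.306]
green [269 235] 31 x [0.676 0.684 0.692] y [-0.035 -0.02  -0.013] z [0.165 0.18  0.182]
green [271 250] 109 x [0.675 0.681 0.688] y [-0.02  -0.013 -0.01 ] z [0.092 0.131 0.163]
blue [275 237] 73 x [0.673 0.678 0.684] y [-0.057 -0.052 -0.05 ] z [0.093 0.141 0.162]
blue [363 377] 466 x [0.402 0.427 0.451] y [0.244 0.263 0.277] z [0.088 0.104 0.109]
plate ((0.6535176634788513, 0.07472623884677887), (0.10507453978061676, 0.3880895674228668), 14.614730834960938) 512
blade 2755 [0.46059858 0.03209569] [0.54549635 0.49317487] [0.07894751 0.9968788  0.5208166  0.33468208]
```

```bash
python3 - <<'E'
from h import *
c,h,W=grab("wrist","wrist0"); print("wrist cam pos",(-c["R"].T@c["t"]).round(3)); show(h,W,["yellow","blue","orange"])
d=np.load("scene0.npz"); s=np.load("side0.npz")
cat=lambda f: np.vstack([f(d["h"],d["W"]),f(s["h"],s["W"])])
def rim(h,W):
    H,S=h[...,0],h[...,1]; x,y,z=W[...,0],W[...,1],W[...,2]
    return W[(x>.4)&(x<.68)&(y<-.15)&(y>-.5)&(abs(z-.12)<.006)]
for n,q in(("scene",d),("side",s)):
    p=rim(q["h"],q["W"]); print(n,"tall rim",len(p),np.percentile(p,[1,50,99],axis=0).round(3).tolist(), cv2.minAreaRect(p[:,:2].astype(np.float32)))
    g=q["h"]; W=q["W"]; m=(W[...,0]>.4)&(W[...,0]<.7)&(W[...,1]<-.2)&(W[...,1]>-.46)&(abs(W[...,2]-.036)<.004)&(g[...,0]>45)&(g[...,0]<90)&(g[...,1]>60)
    p=W[m]; print(n,"low rim",len(p),cv2.minAreaRect(p[:,:2].astype(np.float32)) if len(p) else 0)
    # blades
    m=(abs(W[...,2]-.205)<.006)&(W[...,0]>.4)&(W[...,0]<.65); p=W[m]; 
    for lab,lo,hi in(("L",.0,.20),("R",.34,.54)):
        k=p[(p[:,1]>lo)&(p[:,1]<hi)][:,:2]; r=cv2.minAreaRect(k.astype(np.float32)); l=cv2.fitLine(k.astype(np.float32),cv2.DIST_HUBER,0,.01,.01).ravel()
        print(n,lab,len(k),l.round(4),"x ext",np.percentile(k[:,1],[0,100]), "ang",np.degrees(np.arctan2(l[0],l[1])).round(2), np.median(p[:,2]))
    m=(W[...,2]>.09)&(W[...,2]<.106)&(W[...,0]>.62)&(W[...,0]<.85)&(W[...,1]>.1)&(W[...,1]<.35); k=W[m][:,:2]
    if len(k)>9: l=cv2.fitLine(k.astype(np.float32),cv2.DIST_HUBER,0,.01,.01).ravel(); print(n,"boom",len(k),l.round(4),np.degrees(np.arctan2(l[1],l[0])))
E
```

```text
wrist cam pos [0.574 0.068 0.373]
yellow [135 122] 39 x [0.416 0.418 0.419] y [0.064 0.072 0.086] z [0.021 0.022 0.024]
yellow [189 129] 2698 x [0.434 0.461 0.488] y [0.053 0.068 0.084] z [0.021 0.023 0.025]
yellow [303 225] 2430 x [0.526 0.553 0.581] y [-0.028 -0.012  0.003] z [0.011 0.023 0.025]
yellow [253 233] 53 x [0.508 0.51  0.512] y [-0.032 -0.019 -0.007] z [0.02  0.022 0.024]
yellow [217 322] 1183 x [0.458 0.472 0.486] y [-0.122 -0.103 -0.092] z [0.007 0.023 0.024]
blue [19 94] 81 x [0.316 0.323 0.329] y [0.092 0.096 0.102] z [0.01  0.016 0.018]
blue [231 135] 144 x [0.49  0.493 0.496] y [0.056 0.063 0.071] z [0.008 0.015 0.017]
blue [339 220] 91 x [0.583 0.585 0.587] y [-0.017 -0.009 -0.002] z [0.011 0.016 0.017]
blue [465 299] 88 x [0.671 0.675 0.682] y [-0.056 -0.051 -0.049] z [0.088 0.092 0.095]
blue [489 316] 39 x [0.679 0.68  0.683] y [-0.051 -0.05  -0.049] z [0.117 0.122 0.129]
blue [237 325] 111 x [0.486 0.489 0.491] y [-0.12  -0.111 -0.104] z [0.009 0.015 0.017]
blue [419 405] 54 x [0.651 0.655 0.66 ] y [-0.169 -0.165 -0.164] z [0.057 0.06  0.063]
blue [421 411] 25 
[... 801 characters left out ...]
46] x ext [0.34035126 0.52701627] ang 178.12 0.20529531472736065
scene boom 797 [0.9989 0.0459 0.7387 0.2606] 2.6295302
side tall rim 90 [[0.56, -0.422, 0.115], [0.568, -0.362, 0.118], [0.581, -0.273, 0.123]] ((0.5745120644569397, -0.3471716046333313), (0.15619884431362152, 0.020570144057273865), 86.5596923828125)
side low rim 237 ((0.5241550803184509, -0.3334857225418091), (0.22652733325958252, 0.1717170923948288), 86.19979858398438)
side L 981 [0.3145 0.9492 0.4932 0.1101] x ext [0.00569258 0.19977467] ang 18.33 0.20460152985485142
side R 1465 [ 0.0289 -0.9996  0.5257  0.4224] x ext [0.34011227 0.49583255] ang 178.34 0.20460152985485142
side boom 1066 [0.9998 0.0188 0.7332 0.2669] 1.075736
```

View pics/wrist0.png

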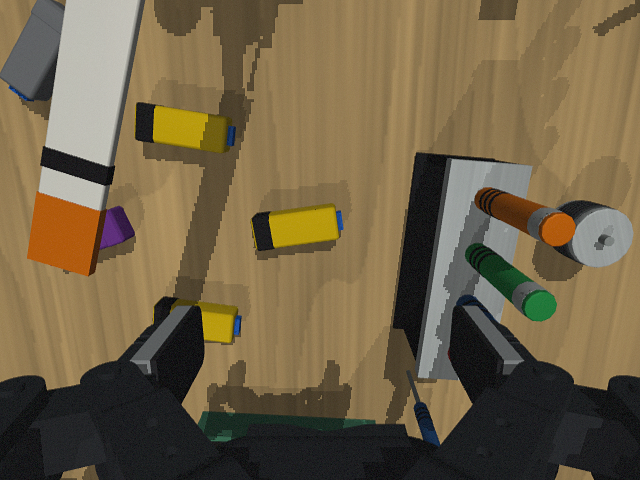

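```bash
python3 -m jog '[[[-2.6,0,2.3],[0,0,0],0],[[-2.6,0,2.3],[0,0,0],0],[[-2.6,0,2.3],[0,0,0],0],[[-2.6,0,2.3],[0,0,0],0],[[-2.6,0,2.3],[0,0,0],0],[[0,0,0],[0,0,0],0]]'
python3 - <<'E'
from h import *
p,R,o=tcp(); print(p,R.as_matrix().round(3).tolist(),o['opening'])
b=np.array([.531,.224]); r=.13; prev=None
for t in np.linspace(-.33,1.571,11):
    s=np.sin(t);c=np.cos(t); d=.013+.0145*abs(c)+.011*abs(s)
    P=b+r*np.array([s,-c])+d*np.array([-c,-s])
    print(round(t,2),P.round(4),(100*(P-prev)).round(2) if prev is not None else (100*(P-p[:2])).round(2)); prev=P
E
```

```text
time_s: 0.75
eef_pos: [0.4399, 0.1171, 0.2281]
eef_rot: [0.707, -0.707, 0.003, -0.001]
wrist_force: [0.7, -0.2, -0.3]
opening: 0.145
[0.43986593 0.1170704  0.22806452] [[1.0, -0.004, 0.006], [-0.006, 0.001, 1.0], [-0.004, -1.0, 0.001]] 0.14515830566419236
-0.33 [0.4602 0.1108] [ 2.04 -0.62]
-0.14 [0.4843 0.0993] [ 2.4  -1.15]
0.05 [0.5095 0.0928] [ 2.53 -0.65]
0.24 [0.5331 0.0907] [ 2.36 -0.21]
0.43 [0.5573 0.093 ] [2.42 0.24]
0.62 [0.5812 0.1001] [2.39 0.71]
0.81 [0.6039 0.112 ] [2.27 1.19]
1.0 [0.6242 0.1285] [2.03 1.65]
1.19 [0.6411 0.1492] [1.69 2.07]
1.38 [0.6537 0.1734] [1.25 2.42]
1.57 [0.661 0.2  ] [0.74 2.66]
```

```bash
python3 -m jog '[[[0,2.2,0],[0,0,0],0],[[0,2.1,0],[0,0,0],0],[[2,0,-0.6],[0,0,0],0],[[2.4,0,-1.2],[0,0,0],0],[[2.5,0,-0.7],[0,0,0],0],[[2.4,0,-0.2],[0,0,0],0],[[2.4,0,0.2],[0,0,0],0],[[2.4,0,0.7],[0,0,0],0],[[2.3,0,1.2],[0,0,0],0],[[0,0,0],[0,0,0],0]]'
```

```text
time_s: 1.58
eef_pos: [0.6067, 0.1118, 0.1804]
eef_rot: [0.708, -0.706, 0.003, 0.003]
wrist_force: [-0.8, -0.4, 0.2]
opening: -0.002
```

```bash
python3 -m jog '[[[1.8,-0.3,1.7],[0,0,0],0],[[1.7,0,2.1],[0,0,0],0],[[1.2,0,2.4],[0,0,0],0],[[0.5,0,2.2],[0,0,0],0],[[0,0,0],[0,0,0],0]]'
cat >> h.py <<'E'
def helis():
    for n in("scene","side"):
        c,g,W=grab(n,None); x,y,z=W[...,0],W[...,1],W[...,2]
        f=lambda m:(cv2.fitLine(W[m][:,:2].astype(np.float32),cv2.DIST_HUBER,0,.01,.01).ravel(),m.sum(),np.percentile(W[m][:,:2],[2,98],axis=0).round(3).tolist()) if m.sum()>15 else None
        br=(g[...,2]>90)&(abs(z-.205)<.005)
        for lab,m in(("L",br&(x>.56)&(x<.8)&(y>.12)&(y<.26)),("R",br&(x>.56)&(x<.8)&(y>.26)&(y<.45)),("boom",(g[...,2]<90)&(z>.092)&(z<.112)&(x>.59)&(x<.85)&(abs(y-.262)<.012))):
            q=f(m)
            if q: v=q[0][:2]*np.sign(q[0][0]); print(n,lab,q[1],"ang",np.degrees(np.arctan2(v[1],v[0])).round(2),"pt",q[0][2:].round(4),q[2])
E
python3 - <<'E'
from h import *
print(tcp()[0]); helis()
E
```

```text
time_s: 2.0
eef_pos: [0.6594, 0.1948, 0.1789]
eef_rot: [-0.707, 0.708, -0.007, -0.005]
wrist_force: [-0.1, 0.1, -0.7]
opening: 0.002
[0.65943966 0.19480072 0.17893353]
scene L 486 ang -6.74 pt [0.707  0.2206] [[0.635, 0.206], [0.756, 0.233]]
scene boom 661 ang 1.15 pt [0.7433 0.2627] [[0.633, 0.253], [0.847, 0.271]]
side L 1165 ang -1.54 pt [0.6557 0.2208] [[0.564, 0.206], [0.752, 0.234]]
side boom 821 ang 0.53 pt [0.7056 0.266 ] [[0.596, 0.253], [0.841, 0.272]]
```

```bash
python3 -m jog '[[[0,0,-2],[0,0,0],0],[[0,-3.7,0],[0,0,0],0],[[0,-3.7,0],[0,0,0],0],[[-2.2,0,3.2],[0,0,0],0],[[-2.2,0,3.2],[0,0,0],0],[[-2.2,0,3.2],[0,0,0],0],[[-2.2,0,3.2],[0,0,0],0],[[-2.2,0,3.2],[0,0,0],0],[[-2.2,0,3.2],[0,0,0],0],[[-2.2,0,3.2],[0,0,0],0],[[-2.2,0,3.2],[0,0,0],0],[[0,0,0],[0,0,0],0]]'
python3 - <<'E'
from h import *
p,R,o=tcp(); print(p,R.as_matrix().round(3).tolist()); helis()
b=np.array([.531,.300]); r=.13; prev=None
for t in np.linspace(0,1.571,9):
    s=np.sin(t);c=np.cos(t); d=.013+.0145*abs(c)+.011*abs(s)
    P=b+r*np.array([s,c])+d*np.array([-c,s])
    print(round(t,2),P.round(4),(100*(P-prev)).round(2) if prev is not None else (100*(P-p[:2])).round(2)); prev=P
E
```

```text
time_s: 3.1
eef_pos: [0.4801, 0.4184, 0.2581]
eef_rot: [-0.705, 0.709, -0.016, 0.002]
wrist_force: [0.1, 0.0, 0.1]
opening: -0.001
[0.48010293 0.41837815 0.25806044] [[0.999, -0.019, 0.026], [-0.026, -0.006, 1.0], [-0.019, -1.0, -0.007]]
scene L 793 ang -1.6 pt [0.6677 0.2202] [[0.564, 0.207], [0.756, 0.234]]
scene boom 671 ang 1.07 pt [0.7428 0.2626] [[0.634, 0.252], [0.845, 0.271]]
side L 943 ang -2.21 pt [0.6726 0.2207] [[0.595, 0.206], [0.752, 0.234]]
side boom 825 ang 0.64 pt [0.7203 0.2666] [[0.596, 0.254], [0.84, 0.273]]
0.0 [0.5035 0.43  ] [2.34 1.16]
0.2 [0.5276 0.4332] [2.41 0.32]
0.39 [0.5525 0.4318] [ 2.49 -0.14]
0.59 [0.5773 0.4254] [ 2.48 -0.64]
0.79 [0.601  0.4139] [ 2.37 -1.15]
0.98 [0.6223 0.3973] [ 2.13 -1.65]
1.18 [0.6401 0.3763] [ 1.78 -2.11]
1.37 [0.6533 0.3514] [ 1.32 -2.48]
1.57 [0.661 0.324] [ 0.77 -2.75]
```

```bash
python3 -m jog '[[[0,3.6,0],[0,0,0],0],[[0,3.5,0],[0,0,0],0],[[2.3,0,1],[0,0,0],0],[[2.4,0,0.3],[0,0,0],0],[[2.5,0,-0.1],[0,0,0],0],[[2.5,0,-0.6],[0,0,0],0],[[2.4,0,-1.2],[0,0,0],0],[[2.1,0,-1.7],[0,0,0],0],[[1.7,0,-2.1],[0,0,0],0],[[0,0,0],[0,0,0],0]]'
```

```text
time_s: 4.03
eef_pos: [0.6478, 0.338, 0.175]
eef_rot: [-0.7, 0.714, -0.026, 0.004]
wrist_force: [1.0, 0.7, -0.3]
opening: 0.004
```

```bash
python3 -m jog '[[[0.6,-0.5,-1.2],[0,0,0],0],[[0,0,0],[0,0,0],0],[[0,0,2.5],[0,0,0],0],[[0,-4,1],[0,0,0],0],[[0,-4,0],[0,0,0],0],[[0,0,0],[0,0,0],0]]'
python3 - <<'E'
from h import *
p,R,o=tcp(); print(p,R.as_matrix().round(3).tolist()); helis()
E
```

```text
time_s: 4.53
eef_pos: [0.6597, 0.35, 0.2554]
eef_rot: [-0.698, 0.715, -0.037, 0.006]
wrist_force: [1.2, 0.5, 1.0]
opening: -0.007
[0.6597184  0.35001148 0.25539947] [[0.997, -0.044, 0.06], [-0.061, -0.024, 0.998], [-0.042, -0.999, -0.026]]
scene L 765 ang -1.61 pt [0.6694 0.2202] [[0.565, 0.207], [0.756, 0.234]]
scene R 825 ang -1.93 pt [0.6689 0.295 ] [[0.566, 0.281], [0.755, 0.309]]
scene boom 662 ang 1.1 pt [0.7428 0.2627] [[0.633, 0.253], [0.844, 0.271]]
side L 820 ang -2.22 pt [0.6262 0.2215] [[0.562, 0.208], [0.691, 0.235]]
side R 519 ang -1.43 pt [0.5964 0.298 ] [[0.562, 0.284], [0.631, 0.31]]
side boom 247 ang 0.06 pt [0.7363 0.2682] [[0.599, 0.26], [0.844, 0.272]]
```

```bash
cat >> h.py <<'E'
def go(x,y,z,yaw=0.):
    p,R,o=tcp(); T=Ro.from_euler('z',yaw)*Ro.from_quat([-.5**.5,0,0,.5**.5])
    s=R.inv().apply(np.array([x,y,z])-p)*100; r=(R.inv()*T).as_rotvec()
    print("at",p.round(4),"turn",r.round(3),"shift now",s.round(2),"| shift after turn",(T.inv().apply(np.array([x,y,z])-p)*100).round(2))
E
python3 - <<'E'
from h import *
for n in("scene","side"):
    c,g,W=grab(n,"tote_"+n); x,y,z=W[...,0],W[...,1],W[...,2]; R=(x>.4)&(x<.68)&(y<-.2)&(y>-.46)
    gr=(g[...,0]>45)&(g[...,0]<95)&(g[...,1]>60)
    for lab,m in(("tall",R&(abs(z-.12)<.004)),("low",R&gr&(abs(z-.036)<.004)&(x<.6))):
        m=cv2.morphologyEx(m.astype(np.uint8),cv2.MORPH_OPEN,np.ones((2,2)))>0
        print(n,lab,m.sum(),cv2.minAreaRect(W[m][:,:2].astype(np.float32)),np.median(z[m]))
    m=(R&(abs(z-.12)<.005)&(g[...,1]<70)).astype(np.uint8); k,l,st,ce=cv2.connectedComponentsWithStats(m)
    for i in range(1,k):
        if st[i,4]>15: print(n,"block",st[i,4],W[l==i].mean(0).round(4),np.ptp(W[l==i],axis=0).round(3))
go(.6867,.0217,.27,-.07)
E
```

```text
scene tall 694 ((0.5758718252182007, -0.3190821409225464), (0.15169894695281982, 0.24351069331169128), 32.60972595214844) nan
scene low 92 ((0.5008687973022461, -0.22208993136882782), (0.008058963343501091, 0.18616466224193573), 89.58241271972656) 0.03249431037051182
scene block 18 [ 0.5853 -0.4455  0.1198] [0.044 0.005 0.007]
scene block 76 [ 0.5746 -0.4248  0.1187] [0.043 0.061 0.007]
scene block 90 [ 0.5851 -0.3885  0.1171] [0.041 0.035 0.008]
scene block 85 [ 0.5889 -0.3347  0.117 ] [0.041 0.035 0.008]
scene block 81 [ 0.5942 -0.2823  0.1172] [0.04  0.034 0.007]
scene block 37 [ 0.596  -0.236   0.1179] [0.042 0.011 0.006]
side tall 176 ((0.5703041553497314, -0.16116026043891907), (0.06361418962478638, 0.8719790577888489), 4.039881706237793) nan
side low 39 ((0.47428786754608154, -0.1081586480140686), (0.07282561808824539, 0.6854364275932312), 7.09113883972168) 0.03319054444439978
side block 37 [ 0.5863 -0.3897  0.1164] [0.031 0.025 0.004]
side block 40 [ 0.5924 -0.2816  0.1168] [0.035 0.027 0.006]
at [0.6562 0.3486 0.2455] turn [ 0.031  0.009 -0.054] shift now [  4.91  -1.71 -32.51] | shift after turn [  5.33  -2.45 -32.4 ]
```

```bash
python3 -m jog '[[[0.6,-0.4,-4],[0.031,0.009,-0.054],6],[[0.7,-0.3,-4],[0,0,0],6],[[0.7,-0.3,-4],[0,0,0],6],[[0.7,-0.3,-4],[0,0,0],6],[[0.7,-0.3,-4],[0,0,0],6],[[0.7,-0.3,-4],[0,0,0],6],[[0.7,-0.3,-4],[0,0,0],6],[[0.6,-0.3,-4],[0,0,0],6],[[0,0,0],[0,0,0],6]]'
python3 - <<'E'
from h import *
go(.6867,.0217,.2,-.07)
c,g,W=grab("wrist","w1"); show(g,W,["orange","green","red","blue"])
E
```

```text
time_s: 5.48
eef_pos: [0.6765, 0.0158, 0.2433]
eef_rot: [-0.705, 0.708, -0.036, 0.009]
wrist_force: [0.2, 0.1, 0.9]
opening: 0.702
at [0.6765 0.0158 0.2433] turn [ 0.006  0.006 -0.038] shift now [1.14 4.29 0.68] | shift after turn [0.97 4.33 0.66]
orange [348 251] 725 x [0.678 0.685 0.692] y [0.015 0.022 0.029] z [0.179 0.18  0.181]
green [346 286] 705 x [0.674 0.682 0.69 ] y [-0.015 -0.011 -0.01 ] z [0.119 0.145 0.164]
green [346 321] 703 x [0.675 0.682 0.689] y [-0.025 -0.017 -0.01 ] z [0.178 0.18  0.181]
green [241 431] 84 x [0.552 0.56  0.615] y [-0.225 -0.224 -0.095] z [0.006 0.014 0.173]
green [141 455] 480 x [0.443 0.448 0.477] y [-0.263 -0.24  -0.219] z [0.006 0.034 0.036]
blue [132 165] 170 x [0.49  0.494 0.496] y [0.056 0.064 0.071] z [0.008 0.015 0.017]
blue [242 237] 120 x [0.583 0.586 0.588] y [-0.017 -0.009 -0.002] z [0.008 0.015 0.017]
blue [160 339] 127 x [0.486 0.49  0.492] y [-0.12  -0.111 -0.104] z [0.007 0.015 0.017]
blue [344 349] 617 x [0.671 0.679 0.686] y [-0.055 -0.051 -0.05 ] z [0.13  0.15  0.164]
blue [344 385] 605 x [0.671 0.679 0.686] y [-0.065 -0.057 -0.05 ] z [0.178 0.18  0.181]
blue [325 409] 30 x [0.652 0.657 0.66 ] y [-0.167 -0.165 -0.164] z [0.057 0.059 0.063]
blue [324 426] 56 x [0.652 0.656 0.659] y [-0.167 -0.165 -0.163] z [0.077 0.083 0.088]
```

```bash
python3 -m jog '[[[0.8,1,0.6],[0.006,0.006,-0.038],6.5],[[0,0,0],[0,0,0],6.5],[[0,3.3,0],[0,0,0],6.5],[[0,3.3,0],[0,0,0],6.5]]'
python3 - <<'E'
from h import *
go(.685,.022,.133,-.07)
E
```

```text
time_s: 5.87
eef_pos: [0.6853, 0.0252, 0.1689]
eef_rot: [0.708, -0.706, 0.023, -0.027]
wrist_force: [-0.6, 0.1, -2.2]
opening: 0.761
at [0.6853 0.0252 0.1689] turn [-0.003 -0.001  0.005] shift now [-0.03  3.59 -0.33] | shift after turn [-0.01  3.59 -0.32]
```

```bash
python3 -m jog '[[[0,1.8,-0.3],[0,0,0],6.5],[[0,1.8,0],[0,0,0],6.5],[[0,0,0],[0,0,0],0],[[0,0,0],[0,0,0],0],[[0,0,0],[0,0,0],0],[[0,0,0],[0,0,0],0],[[0,0,0],[0,0,0],0],[[0,0,0],[0,0,0],0]]'; python3 - <<'E'
from h import *
go(.685,.022,.28,-.07)
E
```

```text
time_s: 6.53
eef_pos: [0.6851, 0.0295, 0.1267]
eef_rot: [0.708, -0.705, 0.02, -0.023]
wrist_force: [-0.2, -0.0, -0.6]
opening: 0.187
at [0.6851 0.0295 0.1267] turn [-0.004  0.008  0.004] shift now [  0.1  -15.33  -0.69] | shift after turn [  0.04 -15.33  -0.75]
```

```bash
python3 -m jog '[[[0,-3.5,0],[0,0,0],0],[[0,-3.8,0],[0,0,0],0],[[0,-3.8,0],[0,0,0],0],[[0,-3.8,0],[0,0,0],0],[[0,0,0],[0,0,0],0]]'; python3 - <<'E'
from h import *
print(tcp()[2]['opening']); go(.595,-.2465,.28,-.073)
E
```

```text
time_s: 6.95
eef_pos: [0.6857, 0.0296, 0.2858]
eef_rot: [0.708, -0.706, 0.017, -0.025]
wrist_force: [1.2, 0.4, 1.4]
opening: 0.185
0.18542401545753648
at [0.6857 0.0296 0.2858] turn [-0.004  0.012  0.011] shift now [ -7.39   0.4  -28.11] | shift after turn [ -7.04   0.58 -28.19]
```

```bash
python3 -m jog '[[[-3.5,-0.5,0],[0,0.01,0.01],0],[[-3.5,-0.5,0],[0,0,0],0],[[0,-0.2,-4],[0,0,0],0],[[0,-0.2,-4],[0,0,0],0],[[0,-0.2,-4],[0,0,0],0],[[0,-0.2,-4],[0,0,0],0],[[0,-0.2,-4],[0,0,0],0],[[0,-0.2,-4],[0,0,0],0],[[0,-0.2,-4],[0,0,0],0],[[0,-0.2,-4],[0,0,0],0],[[0,-0.2,-4],[0,0,0],0],[[0,-0.2,-4],[0,0,0],0]]'; python3 - <<'E'
from h import *
print(tcp()[2]['opening']); go(.583,-.4085,.29,-.073)
c,g,W=grab("side","s1"); show(g,W,["orange"]); c,g,W=grab("scene","sc1"); show(g,W,["orange"])
E
```

```text
time_s: 7.95
eef_pos: [0.5877, -0.3676, 0.3327]
eef_rot: [-0.707, 0.707, -0.011, 0.025]
wrist_force: [0.1, 1.1, -0.7]
opening: 0.18
0.1800234750189374
at [ 0.5877 -0.3676  0.3327] turn [0.    0.021 0.02 ] shift now [-0.34  4.27 -4.11] | shift after turn [-0.17  4.27 -4.11]
orange [330  93] 56 x [0.584 0.589 0.594] y [-0.372 -0.368 -0.364] z [0.332 0.354 0.375]
orange [213 312] 168 x [0.729 0.742 0.755] y [0.206 0.218 0.231] z [0.201 0.204 0.207]
orange [202 345] 192 x [0.727 0.74  0.754] y [0.28  0.293 0.305] z [0.202 0.205 0.208]
orange [286 390] 113 x [0.582 0.588 0.594] y [0.26  0.281 0.301] z [0.014 0.017 0.02 ]
orange [329 399] 51 x [0.488 0.491 0.494] y [0.268 0.287 0.302] z [0.013 0.016 0.019]
orange [445 259] 129 x [0.731 0.746 0.756] y [0.207 0.219 0.23 ] z [0.204 0.206 0.207]
orange [486 258] 137 x [0.73  0.743 0.754] y [0.28  0.293 0.306] z [0.204 0.206 0.207]
```

```bash
python3 -m jog '[[[-0.2,1,-4],[0,0.02,0.02],0],[[0,1.5,0],[0,0,0],0],[[0,0,0],[0,0,0],0]]'; python3 - <<'E'
from h import *
print(tcp()[2]['opening']); go(.583,-.4085,.29,-.073)
c,g,W=grab("wrist","w2")
E
```

```text
time_s: 8.3
eef_pos: [0.5824, -0.4084, 0.3097]
eef_rot: [-0.705, 0.708, -0.029, 0.029]
wrist_force: [0.4, 0.5, -1.2]
opening: 0.183
0.1827942488539872
at [ 0.5824 -0.4084  0.3097] turn [ 0.003 -0.009  0.001] shift now [ 0.05  1.97 -0.  ] | shift after turn [ 0.06  1.97 -0.01]
```

View pics/w2.png

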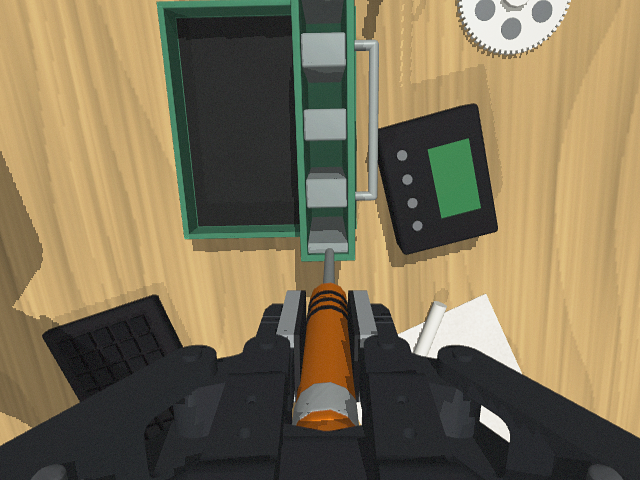

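```bash
cat >> h.py <<'E'
def proj(c,X):
    p=c["K"]@(c["R"]@np.array(X)+c["t"]); return (p[:2]/p[2]).round(1)
E
python3 - <<'E'
from h import *
c,g,W=grab("wrist")
for X in([.583,-.416,.12],[.587,-.362,.12],[.591,-.308,.12],[.5824,-.416,.189]): print(X,proj(c,X))
for v,u in((193,327),(125,325),(49,323),(180,327),(240,327),(254,329)): print(u,v,W[v,u].round(4))
# blocks by low sat & height
m=((abs(W[...,2]-.12)<.006)&(g[...,1]<70)&(W[...,1]>-.46)).astype(np.uint8); k,l,st,ce=cv2.connectedComponentsWithStats(m)
for i in range(1,k):
    if st[i,4]>100: print("block",ce[i].round(),st[i,4],W[l==i].mean(0).round(4),np.percentile(W[l==i],[2,98],axis=0).round(4).tolist())
m=(abs(W[...,2]-.12)<.005)&(g[...,0]>45)&(g[...,0]<95)&(g[...,1]>60)&(W[...,0]<.7)&(W[...,1]<-.2)
print(cv2.minAreaRect(W[m][:,:2].astype(np.float32)))
E
```

```text
[0.583, -0.416, 0.12] [328.5 222. ]
[0.587, -0.362, 0.12] [328. 155.]
[0.591, -0.308, 0.12] [327.5  81.8]
[0.5824, -0.416, 0.189] [328.3 244.8]
327 193 [ 0.5837 -0.3925  0.1163]
325 125 [ 0.5865 -0.3391  0.1146]
323 49 [ 0.5895 -0.2841  0.1144]
327 180 [ 0.5846 -0.3821  0.1154]
327 240 [ 0.5804 -0.4329  0.1138]
329 254 [ 0.5827 -0.4157  0.2108]
block [323.  48.] 1401 [ 0.5895 -0.2833  0.1153] [[0.5736, -0.2947, 0.1141], [0.6051, -0.2722, 0.1168]]
block [325. 122.] 1244 [ 0.5863 -0.3371  0.1153] [[0.5703, -0.3484, 0.1141], [0.6024, -0.3258, 0.1168]]
block [326. 191.] 1083 [ 0.5831 -0.3908  0.1152] [[0.567, -0.4021, 0.1141], [0.599, -0.3797, 0.1167]]
block [327. 245.] 379 [ 0.5804 -0.4372  0.1152] [[0.5643, -0.4422, 0.1141], [0.5966, -0.4326, 0.1167]]
((0.5855026245117188, -0.349729061126709), (0.19633781909942627, 0.046099793165922165), 86.58765411376953)
```

```bash
python3 -m jog '[[[0,2.5,-0.1],[0,-0.005,0],0],[[0,2.5,-0.1],[0,0,0],0],[[0,0,0],[0,0,0],0]]'; python3 - <<'E'
from h import *
go(.582,-.4095,.13,-.06)
c,g,W=grab("wrist","w3"); show(g,W,["orange"]); m=(g[...,1]<60)&(W[...,2]>.126)&(W[...,2]<.2)&(abs(W[...,1]+.417)<.03)&(abs(W[...,0]-.582)<.02); p=W[m]; print(len(p)); 
for a in(.135,.15,.165,.18): k=p[abs(p[:,2]-a)<.008]; print(a,len(k),k.mean(0).round(4) if len(k) else '')
E
```

```text
time_s: 8.65
eef_pos: [0.5857, -0.4092, 0.2691]
eef_rot: [-0.702, 0.711, -0.022, 0.029]
wrist_force: [-0.7, 0.3, -1.6]
opening: 0.18
at [ 0.5857 -0.4092  0.2691] turn [ 0.012 -0.012  0.012] shift now [-0.53 13.91  0.12] | shift after turn [-0.37 13.91 -0.05]
orange [329 289] 225 x [0.579 0.586 0.593] y [-0.414 -0.41  -0.409] z [0.235 0.239 0.244]
orange [330 296] 74 x [0.582 0.587 0.591] y [-0.411 -0.409 -0.408] z [0.248 0.25  0.252]
orange [329 303] 69 x [0.582 0.586 0.59 ] y [-0.41  -0.409 -0.408] z [0.256 0.258 0.261]
orange [324 350] 2790 x [0.578 0.584 0.59 ] y [-0.41  -0.408 -0.407] z [0.267 0.296 0.312]
orange [325 421] 528 x [0.58  0.584 0.588] y [-0.409 -0.407 -0.406] z [0.325 0.328 0.329]
209
0.135 0 
0.15 14 [ 0.5874 -0.4172  0.1559]
0.165 64 [ 0.5872 -0.4169  0.1654]
0.18 75 [ 0.5867 -0.4165  0.18  ]
```

```bash
python3 -m jog '[[[-0.5,0.5,0],[0.012,-0.012,0.012],0],[[0,3.3,0],[0,0,0],0],[[0,3.3,0],[0,0,0],0],[[0,0,0],[0,0,0],0]]'; python3 - <<'E'
from h import *
go(.582,-.4095,.13,-.06)
E
```

```text
time_s: 9.03
eef_pos: [0.5857, -0.4098, 0.2122]
eef_rot: [-0.703, 0.711, -0.014, 0.023]
wrist_force: [-0.6, 0.4, -2.1]
opening: 0.18
at [ 0.5857 -0.4098  0.2122] turn [0.011 0.007 0.013] shift now [-0.48  8.22  0.11] | shift after turn [-0.37  8.22  0.01]
```

```bash
python3 -m jog '[[[-0.4,2.5,0],[0.011,0.007,0.013],0],[[-0.1,2.5,0],[0,0,0],0],[[0,2.5,0],[0,0,0],0],[[0,0,0],[0,0,0],0]]'; python3 - <<'E'
from h import *
go(.582,-.4095,.128,-.06)
E
```

```text
time_s: 9.37
eef_pos: [0.585, -0.4122, 0.1481]
eef_rot: [-0.704, 0.71, -0.017, 0.023]
wrist_force: [-0.9, 0.9, -2.8]
opening: 0.188
at [ 0.585  -0.4122  0.1481] turn [0.007 0.003 0.008] shift now [-0.33  2.01  0.27] | shift after turn [-0.31  2.01  0.25]
```

```bash
python3 -m jog '[[[-0.3,1,0.2],[0.007,0,0.008],0],[[0,1,0],[0,0,0],0],[[0,0,0],[0,0,0],0]]'; python3 - <<'E'
from h import *
go(.582,-.4095,.128,-.06)
E
```

```text
time_s: 9.62
eef_pos: [0.5848, -0.4121, 0.1351]
eef_rot: [-0.705, 0.709, -0.018, 0.022]
wrist_force: [-0.6, 0.4, -1.2]
opening: 0.182
at [ 0.5848 -0.4121  0.1351] turn [0.005 0.004 0.006] shift now [-0.29  0.7   0.25] | shift after turn [-0.29  0.71  0.24]
```

```bash
python3 -m jog '[[[-0.2,0.8,0.1],[0.005,0,0.006],0],[[0,0,0],[0,0,0],0],[[0,0,0],[0,0,0],5.5],[[0,0,0],[0,0,0],5.5],[[0,0,0],[0,0,0],5.5],[[0,0,0],[0,0,0],5.5],[[0,-3.5,0],[0,0,0],6.5],[[0,-3.5,0],[0,0,0],6.5],[[0,-3.5,0],[0,0,0],6.5]]'; python3 - <<'E'
from h import *
go(.682,-.017,.21,-.07)
c,g,W=grab("wrist","w4"); show(g,W,["orange"])
E
```

```text
time_s: 10.37
eef_pos: [0.5804, -0.4086, 0.2288]
eef_rot: [0.71, -0.704, 0.023, -0.016]
wrist_force: [-0.0, 0.4, -0.0]
opening: 0.762
at [ 0.5804 -0.4086  0.2288] turn [-0.008  0.015 -0.01 ] shift now [ 8.    2.14 39.64] | shift after turn [ 7.4   1.88 39.77]
orange [345 241] 290 x [0.584 0.589 0.597] y [-0.406 -0.402 -0.399] z [0.118 0.143 0.161]
orange [359 264] 860 x [0.588 0.595 0.602] y [-0.412 -0.405 -0.398] z [0.177 0.179 0.18 ]
```

```bash
python3 -m jog '[[[0.9,-0.1,4.1],[-0.008,0.015,-0.01],6.5],[[0.8,-0.1,4],[0,0,0],6.5],[[0.8,-0.1,4],[0,0,0],6.5],[[0.8,-0.1,4],[0,0,0],6.5],[[0.8,-0.1,4],[0,0,0],6.5],[[0.8,-0.1,4],[0,0,0],6.5],[[0.8,-0.1,4],[0,0,0],6.5],[[0.8,-0.1,4],[0,0,0],6.5],[[0.8,-0.1,4],[0,0,0],6.5],[[0.6,0,3],[0,0,0],6.5],[[0,0,0],[0,0,0],6.5]]'; python3 - <<'E'
from h import *
go(.682,-.017,.133,-.07)
E
```

```text
time_s: 11.33
eef_pos: [0.6966, -0.0214, 0.2559]
eef_rot: [-0.699, 0.714, -0.017, 0.04]
wrist_force: [0.1, 0.1, 0.5]
opening: 0.765
at [ 0.6966 -0.0214  0.2559] turn [ 0.021 -0.01   0.033] shift now [-1.9  12.22  0.57] | shift after turn [-1.49 12.29  0.34]
```

```bash
python3 -m jog '[[[-1.7,2.5,0.3],[0.021,-0.01,0.033],6.5],[[0,2.5,0],[0,0,0],6.5],[[0,0,0],[0,0,0],6.5]]'; python3 - <<'E'
from h import *
go(.682,-.017,.133,-.07)
E
```

```text
time_s: 11.58
eef_pos: [0.6826, -0.0136, 0.2073]
eef_rot: [-0.707, 0.707, -0.02, 0.024]
wrist_force: [-1.0, -0.2, -2.0]
opening: 0.76
at [ 0.6826 -0.0136  0.2073] turn [-0.     0.007  0.006] shift now [-0.09  7.43 -0.34] | shift after turn [-0.04  7.43 -0.34]
```

```bash
python3 -m jog '[[[-0.1,2.6,-0.5],[0,0.007,0.006],6.5],[[0,2.6,-0.2],[0,0,0],6.5],[[0,2.3,-0.1],[0,0,0],6.5],[[0,0,0],[0,0,0],6.5]]'; python3 - <<'E'
from h import *
go(.682,-.017,.130,-.07)
E
```

```text
time_s: 11.92
eef_pos: [0.6837, -0.0238, 0.1354]
eef_rot: [-0.706, 0.707, -0.023, 0.027]
wrist_force: [-0.7, -0.3, -1.7]
opening: 0.761
at [ 0.6837 -0.0238  0.1354] turn [ 0.001 -0.001  0.007] shift now [-0.22  0.53  0.67] | shift after turn [-0.22  0.54  0.67]
```

```bash
python3 -m jog '[[[0,0.5,0.6],[0,0,0.007],6.5],[[0,0,0],[0,0,0],0],[[0,0,0],[0,0,0],0],[[0,0,0],[0,0,0],0],[[0,0,0],[0,0,0],0],[[0,0,0],[0,0,0],0],[[0,0,0],[0,0,0],0]]'; python3 -m jog '[[[0,-3.5,0],[0,0,0],0],[[0,-3.9,0],[0,0,0],0],[[0,-3.9,0],[0,0,0],0],[[0,-3.9,0],[0,0,0],0],[[0,-2,0],[0,0,0],0],[[-3.5,-0.2,0],[0,0,0],0],[[-3.5,-0.2,0],[0,0,0],0]]'; python3 - <<'E'
from h import *
go(.585,-.364,.29,-.06)
E
```

```text
time_s: 12.5
eef_pos: [0.6852, -0.0187, 0.1379]
eef_rot: [-0.706, 0.708, -0.025, 0.026]
wrist_force: [-0.6, 1.0, -1.3]
opening: 0.184
time_s: 13.08
eef_pos: [0.6204, -0.0148, 0.3218]
eef_rot: [-0.705, 0.708, -0.022, 0.029]
wrist_force: [-0.2, 0.5, -0.2]
opening: 0.179
at [ 0.6204 -0.0148  0.3218] turn [ 0.004 -0.012  0.011] shift now [ -1.05   3.29 -35.08] | shift after turn [ -1.44   3.18 -35.07]
```

```bash
python3 -m jog '[[[-0.2,0.2,-4],[0.004,-0.012,0.011],0],[[0,0.2,-4],[0,0,0],0],[[0,0.2,-4],[0,0,0],0],[[0,0.2,-4],[0,0,0],0],[[0,0.2,-4],[0,0,0],0],[[0,0.2,-4],[0,0,0],0],[[0,0.2,-4],[0,0,0],0],[[0,0.2,-4],[0,0,0],0],[[0,0.2,-3],[0,0,0],0],[[0,0,0],[0,0,0],0]]'; python3 - <<'E'
from h import *
go(.585,-.365,.2,-.06)
E
```

```text
time_s: 13.92
eef_pos: [0.5955, -0.3749, 0.3181]
eef_rot: [-0.703, 0.71, -0.01, 0.025]
wrist_force: [-0.3, -0.1, -0.6]
opening: 0.183
at [ 0.5955 -0.3749  0.3181] turn [0.009 0.011 0.022] shift now [-1.36 11.78  1.05] | shift after turn [-1.1  11.81  0.93]
```

```bash
python3 -m jog '[[[-1.2,1,0.9],[0.009,0.011,0.022],0],[[0,2,0],[0,0,0],0],[[0,2,0],[0,0,0],0],[[0,0,0],[0,0,0],0]]'; python3 - <<'E'
from h import *
go(.585,-.365,.14,-.06)
c,g,W=grab("wrist","w5"); m=(g[...,1]<60)&(W[...,2]>.125)&(W[...,2]<.215)&(abs(W[...,1]+.365)<.03)&(abs(W[...,0]-.585)<.025); p=W[m]
for a in(.135,.15,.165,.18): k=p[abs(p[:,2]-a)<.008]; print(a,len(k),k.mean(0).round(4) if len(k) else '')
show(g,W,["orange"])
E
```

```text
time_s: 14.25
eef_pos: [0.5841, -0.3704, 0.2707]
eef_rot: [-0.705, 0.709, -0.021, 0.026]
wrist_force: [-0.2, 0.9, -1.6]
opening: 0.181
at [ 0.5841 -0.3704  0.2707] turn [ 0.005 -0.007  0.007] shift now [-0.04 13.07  0.61] | shift after turn [ 0.06 13.07  0.54]
0.135 10 [ 0.5843 -0.3681  0.1408]
0.15 53 [ 0.584  -0.3682  0.1503]
0.165 60 [ 0.584  -0.3681  0.1654]
0.18 73 [ 0.5841 -0.368   0.1805]
orange [348 277] 60 x [0.595 0.596 0.599] y [-0.405 -0.401 -0.398] z [0.12  0.148 0.161]
orange [350 289] 33 x [0.592 0.596 0.6  ] y [-0.399 -0.397 -0.359] z [0.176 0.177 0.274]
```

View pics/w5.png

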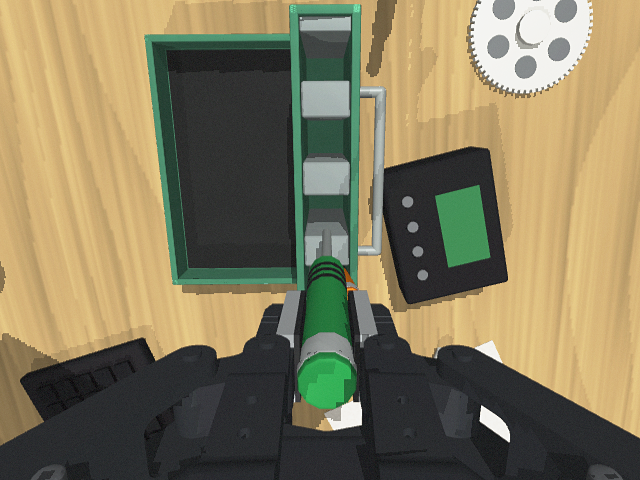

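```bash
python3 -m jog '[[[0.1,1,0.6],[0.005,-0.007,0.007],0],[[0,3,0],[0,0,0],0],[[0,3,0],[0,0,0],0],[[0,2,0],[0,0,0],0],[[0,0,0],[0,0,0],0]]'; python3 - <<'E'
from h import *
go(.585,-.365,.14,-.06)
E
```

```text
time_s: 14.72
eef_pos: [0.5924, -0.3651, 0.1904]
eef_rot: [-0.703, 0.711, -0.014, 0.025]
wrist_force: [-0.9, 0.6, -0.2]
opening: 0.185
at [ 0.5924 -0.3651  0.1904] turn [0.011 0.005 0.015] shift now [-0.82  5.03  0.02] | shift after turn [-0.74  5.04 -0.04]
```

```bash
python3 -m jog '[[[-0.9,2,0],[0.011,0.005,0.015],0],[[-0.2,2,0],[0,0,0],0],[[-0.1,1.2,0],[0,0,0],0],[[0,0,0],[0,0,0],0]]'; python3 - <<'E'
from h import *
go(.585,-.365,.14,-.06)
E
```

```text
time_s: 15.05
eef_pos: [0.5849, -0.3645, 0.1439]
eef_rot: [-0.705, 0.709, -0.018, 0.022]
wrist_force: [-0.6, 0.3, -0.8]
opening: 0.185
at [ 0.5849 -0.3645  0.1439] turn [0.005 0.003 0.007] shift now [ 0.01  0.39 -0.05] | shift after turn [ 0.02  0.39 -0.05]
```

Tip about 12 mm up; lower, release, and head to the blue one.

```bash
python3 -m jog '[[[-0.1,0.6,0],[0.005,0,0.007],0],[[0,0,0],[0,0,0],0],[[0,0,0],[0,0,0],5.5],[[0,0,0],[0,0,0],5.5],[[0,0,0],[0,0,0],5.5],[[0,0,0],[0,0,0],5.5],[[0,-3.5,0],[0,0,0],6.5],[[0,-3.5,0],[0,0,0],6.5],[[0,-3.5,0],[0,0,0],6.5]]'; python3 - <<'E'
from h import *
go(.679,-.057,.22,-.07)
c,g,W=grab("wrist","w6"); show(g,W,["orange","green"])
E
```

```text
time_s: 15.8
eef_pos: [0.5832, -0.3626, 0.2434]
eef_rot: [0.709, -0.705, 0.022, -0.017]
wrist_force: [0.9, 0.5, 0.2]
opening: 0.759
at [ 0.5832 -0.3626  0.2434] turn [-0.006  0.014 -0.006] shift now [ 7.88  2.47 31.03] | shift after turn [ 7.42  2.34 31.16]
orange [346 312] 185 x [0.585 0.591 0.6  ] y [-0.408 -0.401 -0.398] z [0.139 0.156 0.163]
orange [355 335] 676 x [0.588 0.595 0.602] y [-0.411 -0.404 -0.397] z [0.176 0.179 0.18 ]
green [268 160] 20002 x [0.437 0.564 0.611] y [-0.441 -0.309 -0.224] z [0.005 0.036 0.126]
green [477 247] 3786 x [0.687 0.708 0.729] y [-0.431 -0.397 -0.365] z [0.044 0.045 0.046]
green [355 286] 821 x [0.589 0.597 0.604] y [-0.414 -0.375 -0.367] z [0.119 0.18  0.181]
```

```bash
python3 -m jog '[[[0.9,0.1,4],[-0.006,0.014,-0.006],6.5],[[0.9,0.1,4],[0,0,0],6.5],[[0.9,0.1,4],[0,0,0],6.5],[[0.9,0.1,4],[0,0,0],6.5],[[0.9,0.1,4],[0,0,0],6.5],[[0.9,0.1,4],[0,0,0],6.5],[[0.9,0.1,4],[0,0,0],6.5],[[0.7,0,2],[0,0,0],6.5],[[0,0,0],[0,0,0],6.5]]'; python3 - <<'E'
from h import *
go(.679,-.057,.133,-.07)
E
```

```text
time_s: 16.6
eef_pos: [0.6843, -0.0674, 0.2569]
eef_rot: [-0.699, 0.714, -0.016, 0.04]
wrist_force: [0.2, -0.9, -0.8]
opening: 0.76
at [ 0.6843 -0.0674  0.2569] turn [ 0.021 -0.009  0.034] shift now [-1.03 12.34  1.25] | shift after turn [-0.6  12.39  1.  ]
```

```bash
python3 -m jog '[[[-0.7,2.5,1],[0.021,-0.009,0.034],6.5],[[0,2.5,0],[0,0,0],6.5],[[0,0,0],[0,0,0],6.5]]'; python3 - <<'E'
from h import *
go(.679,-.057,.133,-.07)
E
```

```text
time_s: 16.85
eef_pos: [0.681, -0.0555, 0.209]
eef_rot: [-0.706, 0.707, -0.021, 0.025]
wrist_force: [-1.2, -0.2, -0.8]
opening: 0.76
at [ 0.681  -0.0555  0.209 ] turn [0.001 0.005 0.006] shift now [-0.24  7.6  -0.15] | shift after turn [-0.19  7.6  -0.16]
```

```bash
python3 -m jog '[[[-0.2,2.6,-0.1],[0,0.005,0.006],6.5],[[-0.1,2.6,0],[0,0,0],6.5],[[-0.1,2.3,0],[0,0,0],6.5],[[0,0,0],[0,0,0],6.5]]'; python3 - <<'E'
from h import *
go(.679,-.057,.135,-.07)
E
```

```text
time_s: 17.18
eef_pos: [0.6791, -0.0606, 0.1373]
eef_rot: [-0.705, 0.708, -0.023, 0.028]
wrist_force: [-1.7, 0.6, -1.0]
opening: 0.764
at [ 0.6791 -0.0606  0.1373] turn [ 0.004 -0.003  0.007] shift now [-0.03  0.23  0.35] | shift after turn [-0.03  0.23  0.35]
```

```bash
python3 -m jog '[[[0,0.2,0.3],[0.004,0,0.007],6.5],[[0,0,0],[0,0,0],0],[[0,0,0],[0,0,0],0],[[0,0,0],[0,0,0],0],[[0,0,0],[0,0,0],0],[[0,0,0],[0,0,0],0],[[0,0,0],[0,0,0],0]]'; python3 -m jog '[[[0,-3.5,0],[0,0,0],0],[[0,-3.9,0],[0,0,0],0],[[0,-3.9,0],[0,0,0],0],[[0,-3.9,0],[0,0,0],0],[[0,-2,0],[0,0,0],0],[[-3.5,-0.2,0],[0,0,0],0],[[-3.5,-0.2,0],[0,0,0],0]]'; python3 - <<'E'
from h import *
go(.588,-.310,.29,-.06)
E
```

```text
time_s: 17.77
eef_pos: [0.6814, -0.0607, 0.144]
eef_rot: [-0.706, 0.707, -0.025, 0.028]
wrist_force: [-0.2, 0.4, -0.5]
opening: 0.184
time_s: 18.35
eef_pos: [0.6173, -0.0567, 0.3253]
eef_rot: [-0.705, 0.708, -0.02, 0.033]
wrist_force: [-0.3, -1.0, -0.6]
opening: 0.184
at [ 0.6173 -0.0567  0.3253] turn [ 0.003 -0.015  0.018] shift now [ -1.09   3.58 -25.47] | shift after turn [ -1.4    3.53 -25.46]
```

```bash
python3 -m jog '[[[-0.3,0.2,-4],[0.003,-0.015,0.018],0],[[-0.1,0.2,-4],[0,0,0],0],[[-0.1,0.2,-4],[0,0,0],0],[[-0.1,0.2,-4],[0,0,0],0],[[-0.1,0.2,-4],[0,0,0],0],[[-0.1,0.2,-4],[0,0,0],0],[[0,0.2,-1.2],[0,0,0],0],[[0,0,0],[0,0,0],0]]'; python3 - <<'E'
from h import *
go(.588,-.3135,.2,-.06)
E
```

```text
time_s: 19.02
eef_pos: [0.5911, -0.3141, 0.319]
eef_rot: [-0.705, 0.709, -0.012, 0.023]
wrist_force: [0.2, 0.6, 0.1]
opening: 0.187
at [ 0.5911 -0.3141  0.319 ] turn [0.006 0.01  0.015] shift now [-0.49 11.9   0.12] | shift after turn [-0.31 11.9   0.04]
```

```bash
python3 -m jog '[[[-0.4,1,0],[0.006,0.01,0.015],0],[[-0.1,2,0],[0,0,0],0],[[-0.1,2,0],[0,0,0],0],[[0,0,0],[0,0,0],0]]'; python3 - <<'E'
from h import *
go(.588,-.3135,.147,-.06)
c,g,W=grab("wrist"); m=(g[...,1]<60)&(W[...,2]>.125)&(W[...,2]<.215)&(abs(W[...,1]+.31)<.03)&(abs(W[...,0]-.588)<.025); p=W[m]
for a in(.135,.15,.165,.18): k=p[abs(p[:,2]-a)<.008]; print(a,len(k),k.mean(0).round(4) if len(k) else '')
E
```

```text
time_s: 19.35
eef_pos: [0.5864, -0.3108, 0.2686]
eef_rot: [-0.707, 0.707, -0.021, 0.023]
wrist_force: [-0.5, 0.4, -2.1]
opening: 0.181
at [ 0.5864 -0.3108  0.2686] turn [ 0.    -0.001  0.003] shift now [ 0.14 12.16 -0.26] | shift after turn [ 0.18 12.16 -0.26]
0.135 33 [ 0.585  -0.3056  0.1376]
0.15 49 [ 0.5851 -0.3058  0.1503]
0.165 63 [ 0.585  -0.3059  0.1655]
0.18 75 [ 0.585  -0.3059  0.1805]
```

```bash
python3 -m jog '[[[0,2,-0.2],[0,0,0],0],[[-0.1,3,0],[0,0,0],0],[[-0.1,3,0],[0,0,0],0],[[-0.1,2,0],[0,0,0],0],[[0,0,0],[0,0,0],0]]'; python3 - <<'E'
from h import *
go(.588,-.3135,.147,-.06)
E
```

```text
time_s: 19.82
eef_pos: [0.5909, -0.3078, 0.1774]
eef_rot: [-0.704, 0.71, -0.013, 0.024]
wrist_force: [-1.2, 0.1, -1.7]
opening: 0.186
at [ 0.5909 -0.3078  0.1774] turn [0.008 0.007 0.016] shift now [-0.31  3.04 -0.56] | shift after turn [-0.26  3.04 -0.59]
```

```bash
python3 -m jog '[[[-0.3,1.6,-0.5],[0.008,0.007,0.016],0],[[-0.1,1.6,0],[0,0,0],0],[[0,0.5,0],[0,0,0],0],[[0,0,0],[0,0,0],0]]'; python3 - <<'E'
from h import *
go(.588,-.3135,.147,-.06)
E
```

```text
time_s: 20.15
eef_pos: [0.5915, -0.3104, 0.1473]
eef_rot: [-0.706, 0.708, -0.018, 0.022]
wrist_force: [0.1, 1.0, -0.0]
opening: 0.177
at [ 0.5915 -0.3104  0.1473] turn [0.003 0.005 0.006] shift now [-0.33  0.03 -0.33] | shift after turn [-0.33  0.03 -0.33]
```

```bash
python3 -m jog '[[[-0.3,0.2,0],[0.003,0,0.007],0],[[0,0,0],[0,0,0],0],[[0,0,0],[0,0,0],5.5],[[0,0,0],[0,0,0],5.5],[[0,0,0],[0,0,0],5.5],[[0,0,0],[0,0,0],5.5],[[0,-3.5,0],[0,0,0],6.5],[[0,-3.5,0],[0,0,0],6.5],[[0,-3.5,0],[0,0,0],6.5]]'; python3 - <<'E'
from h import *
go(.676,-.097,.23,-.07)
c,g,W=grab("wrist"); show(g,W,["orange","green","blue"])
c,g,W=grab("scene"); show(g,W,["red"])
E
```

```text
time_s: 20.9
eef_pos: [0.5871, -0.3076, 0.2514]
eef_rot: [0.709, -0.705, 0.022, -0.016]
wrist_force: [0.7, -0.2, 0.0]
opening: 0.755
at [ 0.5871 -0.3076  0.2514] turn [-0.005  0.016 -0.009] shift now [ 7.75  2.19 21.5 ] | shift after turn [ 7.39  2.14 21.63]
orange [340 384] 58 x [0.586 0.589 0.593] y [-0.404 -0.4   -0.399] z [0.15  0.155 0.16 ]
orange [351 412] 500 x [0.589 0.596 0.603] y [-0.411 -0.405 -0.398] z [0.177 0.179 0.18 ]
green [263 219] 12583 x [0.438 0.56  0.611] y [-0.442 -0.289 -0.223] z [0.005 0.035 0.12 ]
green [470 297] 2571 x [0.686 0.711 0.729] y [-0.426 -0.389 -0.363] z [0.044 0.045 0.046]
green [347 315] 1706 x [0.585 0.597 0.607] y [-0.379 -0.365 -0.343] z [0.089 0.121 0.163]
green [351 368] 614 x [0.589 0.597 0.604] y [-0.402 -0.374 -0.367] z [0.147 0.18  0.181]
blue [434   6] 233 x [0.652 0.656 0.661] y [-0.176 -0.172 -0.169] z [0.12  0.122 0.123]
blue [418  23] 350 x [0.651 0.653 0.659] y [-0.176 -0.174 -0.169] z [0.058 0.091 0.11 ]
blue [342 233] 542 x [0.589 0.595 0.604] y [-0.307 -0.302 -0.301] z [0.092 0.14  0.164]
blue [349 263] 692 x [0.591 0.598 0.605] y [-0.317 -0.31  -0.303] z [0.179 0.18  0.181]
red [272 250] 28 x [0.673 0.681 0.685] y [-0.103 -0.098 -0.092] z [0.179 0.181 0.183]
red [274 272] 184 x [0.679 0.684 0.687] y [-0.103 -0.096 -0.09 ] z [0.091 0.132 0.162]
red [415 280] 36 x [0.578 0.587 0.592] y [0.199 0.204 0.212] z [0.024 0.031 0.034]
red [466 280] 28 x [0.578 0.586 0.591] y [0.315 0.319 0.325] z [0.025 0.032 0.034]
```

Blue seated (top at 0.180). Now red.

```bash
python3 -m jog '[[[1.4,0.1,4],[-0.005,0.016,-0.009],6.5],[[1.4,0.1,4],[0,0,0],6.5],[[1.4,0.1,4],[0,0,0],6.5],[[1.3,0.1,4],[0,0,0],6.5],[[1.3,0.1,4],[0,0,0],6.5],[[0.6,0,1.2],[0,0,0],6.5],[[0,0,0],[0,0,0],6.5]]'; python3 - <<'E'
from h import *
go(.677,-.097,.133,-.07)
c,g,W=grab("wrist"); show(g,W,["red"])
E
```

```text
time_s: 21.58
eef_pos: [0.6829, -0.1033, 0.2576]
eef_rot: [-0.701, 0.712, -0.02, 0.036]
wrist_force: [0.0, -1.0, -0.0]
opening: 0.761
at [ 0.6829 -0.1033  0.2576] turn [ 0.014 -0.01   0.024] shift now [-0.93 12.43  0.75] | shift after turn [-0.63 12.46  0.58]
red [312 219] 381 x [0.669 0.677 0.683] y [-0.096 -0.091 -0.09 ] z [0.119 0.144 0.164]
red [310 245] 680 x [0.668 0.675 0.683] y [-0.105 -0.097 -0.09 ] z [0.179 0.18  0.181]
```

```bash
python3 -m jog '[[[-0.8,2.5,0.4],[0.014,-0.01,0.024],6.5],[[-0.1,2.5,0],[0,0,0],6.5],[[0,0,0],[0,0,0],6.5]]'; python3 - <<'E'
from h import *
go(.676,-.097,.136,-.07)
E
```

```text
time_s: 21.88
eef_pos: [0.6742, -0.1041, 0.2082]
eef_rot: [-0.706, 0.708, -0.024, 0.026]
wrist_force: [-1.1, -0.0, -1.9]
opening: 0.759
at [ 0.6742 -0.1041  0.2082] turn [ 0.003 -0.001  0.002] shift now [0.12 7.21 0.74] | shift after turn [0.13 7.22 0.72]
```

```bash
python3 -m jog '[[[0.1,2.5,0.7],[0.003,0,0],6.5],[[-0.1,2.5,0.1],[0,0,0],6.5],[[-0.1,2.2,0.1],[0,0,0],6.5],[[0,0,0],[0,0,0],6.5]]'; python3 - <<'E'
from h import *
go(.676,-.097,.136,-.07)
E
```

```text
time_s: 22.22
eef_pos: [0.6737, -0.1041, 0.1381]
eef_rot: [-0.705, 0.708, -0.026, 0.03]
wrist_force: [-0.9, -0.1, -1.1]
opening: 0.76
at [ 0.6737 -0.1041  0.1381] turn [ 0.003 -0.009  0.006] shift now [0.17 0.21 0.73] | shift after turn [0.18 0.21 0.73]
```

```bash
python3 -m jog '[[[0.2,0.3,0.8],[0.003,-0.009,0.006],6.5],[[0,0,0],[0,0,0],0],[[0,0,0],[0,0,0],0],[[0,0,0],[0,0,0],0],[[0,0,0],[0,0,0],0],[[0,0,0],[0,0,0],0],[[0,0,0],[0,0,0],0]]'; python3 -m jog '[[[0,-3.5,0],[0,0,0],0],[[0,-3.9,0],[0,0,0],0],[[0,-3.9,0],[0,0,0],0],[[0,-3.9,0],[0,0,0],0],[[0,-2,0],[0,0,0],0],[[-3.5,-0.2,0],[0,0,0],0],[[-3.5,-0.2,0],[0,0,0],0]]'; python3 - <<'E'
from h import *
go(.5915,-.2565,.29,-.06)
E
```

```text
time_s: 22.8
eef_pos: [0.678, -0.1011, 0.143]
eef_rot: [-0.706, 0.708, -0.025, 0.028]
wrist_force: [-0.6, 0.9, -0.8]
opening: 0.184
time_s: 23.38
eef_pos: [0.6134, -0.0969, 0.3243]
eef_rot: [-0.705, 0.708, -0.02, 0.031]
wrist_force: [0.0, -0.2, -0.2]
opening: 0.183
at [ 0.6134 -0.0969  0.3243] turn [ 0.004 -0.013  0.015] shift now [ -1.07   3.48 -16.06] | shift after turn [ -1.23   3.43 -16.06]
```

```bash
python3 -m jog '[[[-0.4,0.2,-4],[0.004,-0.013,0.015],0],[[-0.2,0.2,-4],[0,0,0],0],[[-0.2,0.2,-4],[0,0,0],0],[[-0.2,0.2,-4],[0,0,0],0],[[0,0.2,-0.4],[0,0,0],0],[[0,0,0],[0,0,0],0]]'; python3 - <<'E'
from h import *
go(.5915,-.260,.265,-.06)
E
```

```text
time_s: 23.88
eef_pos: [0.5888, -0.2622, 0.3202]
eef_rot: [-0.705, 0.708, -0.015, 0.022]
wrist_force: [0.0, 0.3, -1.6]
opening: 0.181
at [ 0.5888 -0.2622  0.3202] turn [0.004 0.008 0.01 ] shift now [0.21 5.52 0.26] | shift after turn [0.26 5.52 0.23]
```

```bash
python3 -m jog '[[[0.1,1.5,0.1],[0.004,0.008,0.01],0],[[0,2,0],[0,0,0],0],[[0,2,0],[0,0,0],0],[[0,0,0],[0,0,0],0]]'; python3 - <<'E'
from h import *
go(.5915,-.260,.147,-.06)
c,g,W=grab("wrist"); m=(g[...,1]<60)&(W[...,2]>.125)&(W[...,2]<.215)&(abs(W[...,1]+.256)<.03)&(abs(W[...,0]-.5915)<.025); p=W[m]
for a in(.135,.15,.165,.18): k=p[abs(p[:,2]-a)<.008]; print(a,len(k),k.mean(0).round(4) if len(k) else '')
E
```

```text
time_s: 24.22
eef_pos: [0.592, -0.2596, 0.2638]
eef_rot: [-0.706, 0.707, -0.021, 0.023]
wrist_force: [0.0, 0.7, -0.9]
opening: 0.184
at [ 0.592  -0.2596  0.2638] turn [ 0.002 -0.002  0.004] shift now [-0.09 11.68 -0.03] | shift after turn [-0.05 11.68 -0.05]
0.135 46 [ 0.5909 -0.2541  0.1359]
0.15 59 [ 0.5913 -0.2542  0.15  ]
0.165 68 [ 0.5911 -0.2542  0.1654]
0.18 75 [ 0.5912 -0.2541  0.1801]
```

```bash
python3 -m jog '[[[-0.2,2,0],[0,0,0.004],0],[[-0.2,3,0],[0,0,0],0],[[-0.2,3,0],[0,0,0],0],[[-0.1,2,0],[0,0,0],0],[[0,0,0],[0,0,0],0]]'; python3 - <<'E'
from h import *
go(.5915,-.260,.146,-.06)
E
```

```text
time_s: 24.68
eef_pos: [0.5919, -0.2558, 0.1703]
eef_rot: [-0.704, 0.71, -0.015, 0.024]
wrist_force: [-1.2, 1.0, -1.3]
opening: 0.183
at [ 0.5919 -0.2558  0.1703] turn [0.008 0.005 0.012] shift now [-0.05  2.43 -0.4 ] | shift after turn [-0.02  2.43 -0.42]
```

```bash
python3 -m jog '[[[-0.1,1.4,-0.4],[0.008,0.005,0.012],0],[[-0.1,1.2,0],[0,0,0],0],[[-0.1,0.3,0],[0,0,0],0],[[0,0,0],[0,0,0],0]]'; python3 - <<'E'
from h import *
go(.5915,-.260,.146,-.06)
E
```

```text
time_s: 25.02
eef_pos: [0.5926, -0.258, 0.1458]
eef_rot: [-0.706, 0.708, -0.018, 0.022]
wrist_force: [0.5, -0.2, -0.8]
opening: 0.185
at [ 0.5926 -0.258   0.1458] turn [0.002 0.004 0.005] shift now [-0.09 -0.02 -0.21] | shift after turn [-0.09 -0.02 -0.21]
```

Release, lift, and check the tools; then look at the packs again.

```bash
python3 -m jog '[[[0,0.3,0],[0,0,0.005],0],[[0,0,0],[0,0,0],5.5],[[0,0,0],[0,0,0],5.5],[[0,0,0],[0,0,0],5.5],[[0,0,0],[0,0,0],5.5],[[0,-3.5,0],[0,0,0],6.5],[[0,-3.5,0],[0,0,0],6.5],[[0,-3.5,0],[0,0,0],6.5],[[-3,-3,3],[0,0,0],6],[[-3,-2,4],[0,0,0],6],[[-1,-1,4],[0,0,0],6],[[0,-1,4],[0,0,0],6]]'; python3 - <<'E'
from h import *
print(tcp()[0])
for n in ("scene","side"):
    c,g,W=grab(n,"p_"+n); print(n); show(g,W,["red"]); show(g,W,["yellow"])
c,g,W=grab("wrist","p_wrist"); print("wrist"); show(g,W,["yellow"])
E
```

```text
time_s: 26.02
eef_pos: [0.5405, -0.1214, 0.3164]
eef_rot: [-0.705, 0.709, -0.022, 0.025]
wrist_force: [1.5, 0.7, 0.6]
opening: 0.703
[ 0.54051838 -0.12138053  0.31643752]
scene
red [205 245] 119 x [0.598 0.604 0.608] y [-0.256 -0.249 -0.244] z [0.118 0.139 0.162]
red [415 280] 36 x [0.577 0.586 0.591] y [0.198 0.204 0.211] z [0.027 0.031 0.033]
red [466 280] 28 x [0.578 0.586 0.592] y [0.314 0.319 0.325] z [0.028 0.032 0.035]
yellow [281 253] 230 x [0.43  0.464 0.49 ] y [-0.124 -0.104 -0.09 ] z [0.008 0.023 0.026]
yellow [352 254] 218 x [0.434 0.47  0.495] y [0.051 0.069 0.085] z [0.008 0.024 0.027]
yellow [317 274] 175 x [0.528 0.552 0.574] y [-0.032 -0.015 -0.001] z [0.019 0.024 0.026]
side
red [319 187] 76 x [0.592 0.597 0.606] y [-0.25  -0.246 -0.242] z [0.118 0.14  0.164]
red [285 407] 57 x [0.572 0.58  0.588] y [0.314 0.322 0.327] z [0.024 0.031 0.034]
red [332 414] 52 x [0.471 0.48  0.488] y [0.31  0.322 0.326] z [0.021 0.031 0.033]
yellow [361 260] 259 x [0.432 0.459 0.486] y [-0.123 -0.102 -0.09 ] z [0.007 0.022 0.026]
yellow [321 284] 287 x [0.527 0.554 0.582] y [-0.028 -0.009  0.002] z [0.006 0.022 0.026]
yellow [352 316] 323 x [0.436 0.463 0.491] y [0.053 0.073 0.085] z [0.008 0.022 0.026]
wrist
yellow [229  13] 1630 x [0.433 0.462 0.488] y [0.051 0.061 0.072] z [0.009 0.023 0.025]
yellow [330  91] 1878 x [0.527 0.554 0.581] y [-0.03  -0.014  0.001] z [0.02  0.023 0.025]
yellow [286  99] 57 x [0.507 0.51  0.512] y [-0.032 -0.019 -0.008] z [0.02  0.022 0.024]
yellow [244 189] 1662 x [0.43  0.457 0.485] y [-0.122 -0.106 -0.091] z [0.013 0.023 0.025]
yellow [202 186] 49 x [0.411 0.413 0.415] y [-0.113 -0.101 -0.089] z [0.021 0.022 0.024]
```

View pics/p_wrist.png

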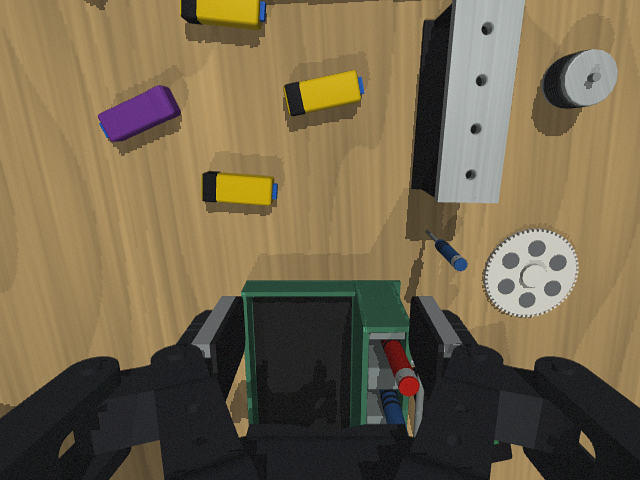

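```bash
python3 -m jog '[[[0,0,0],[0,-0.122,0],6],[[0,0,0],[0,-0.122,0],6],[[0,0,0],[0,-0.122,0],6],[[0,0,0],[0,-0.122,0],6],[[0,0,0],[0,-0.122,0],6],[[0,0,0],[0,-0.122,0],6],[[0,0,0],[0,-0.122,0],6],[[0,0,0],[0,-0.122,0],6],[[0,0,0],[0,-0.122,0],6],[[0,0,0],[0,-0.122,0],6],[[0,0,0],[0,-0.122,0],6],[[0,0,0],[0,-0.122,0],6]]'; python3 - <<'E'
from h import *
go(.449,-.105,.2,1.48); print(np.round(tcp()[2]['q'],2))
from h import *
c,g,W=grab("side"); 
def packs(g,W):
    m=((W[...,2]>.012)&(W[...,2]<.03)&(W[...,0]>.38)&(W[...,0]<.62)&(W[...,1]>-.2)&(W[...,1]<.12)).astype(np.uint8)
    k,l,st,ce=cv2.connectedComponentsWithStats(m)
    for i in range(1,k):
        p=W[l==i]
        if len(p)>80: t=p[p[:,2]>np.percentile(p[:,2],60)-.003]; print(len(p),cv2.minAreaRect(t[:,:2].astype(np.float32)), p[:,2].max())
packs(g,W); c,g,W=grab("scene"); packs(g,W)
E
```

```text
time_s: 27.17
eef_pos: [0.5415, -0.1341, 0.3098]
eef_rot: [-0.531, 0.533, 0.463, -0.469]
wrist_force: [-0.4, 0.0, -0.5]
opening: 0.697
at [ 0.5415 -0.1341  0.3098] turn [-0.003 -0.042 -0.009] shift now [ 1.77 10.99  9.52] | shift after turn [ 2.06 10.98  9.48]
[-0.45  0.09  1.55 -0.01  1.5  -1.89]
309 ((0.45045965909957886, -0.10624299943447113), (0.03273051232099533, 0.07427368313074112), 83.2724838256836) 0.02757318258004287
331 ((0.5472123622894287, -0.015107471495866776), (0.07345199584960938, 0.031277596950531006), 7.278925895690918) 0.028065731845524983
388 ((0.45499444007873535, 0.0694463923573494), (0.0328708291053772, 0.07440359145402908), 81.37029266357422) 0.028035715648995048
82 ((0.3898811340332031, -0.01589910127222538), (0.031329456716775894, 0.019547192379832268), 89.72657012939453) 0.026467053102544547
270 ((0.45310908555984497, -0.10719053447246552), (0.03066778928041458, 0.08041972666978836), 81.59269714355469) 0.02784675537688001
268 ((0.45611825585365295, 0.0690184086561203), (0.030124012380838394, 0.08226849138736725), 80.01788330078125) 0.02732744748238575
228 ((0.5449510812759399, -0.016653835773468018), (0.06541584432125092, 0.030241599306464195), 6.837893009185791) 0.02741288169997398
```

```bash
python3 -m jog '[[[0.6,2.5,3.1],[0,-0.015,-0.009],6],[[0.6,2.5,3.1],[0,0,0],6],[[0.6,2.5,3.1],[0,0,0],6],[[0,3,0],[0,0,0],6],[[0,3,0],[0,0,0],6],[[0,3,0],[0,0,0],6],[[0,0,0],[0,0,0],6]]'; python3 - <<'E'
from h import *
go(.451,-.1065,.05,1.454)
E
```

```text
time_s: 27.85
eef_pos: [0.4484, -0.1088, 0.139]
eef_rot: [-0.537, 0.54, 0.458, -0.459]
wrist_force: [-1.0, 0.9, 0.4]
opening: 0.707
at [ 0.4484 -0.1088  0.139 ] turn [ 0.002 -0.044 -0.003] shift now [ 0.3   8.9  -0.21] | shift after turn [ 0.26  8.9  -0.23]
```

```bash
python3 -m jog '[[[0.3,2.5,-0.2],[0,-0.044,0],6],[[0,3,0],[0,0,0],6],[[0,3,0],[0,0,0],6],[[0,0,0],[0,0,0],6]]'; python3 - <<'E'
from h import *
go(.451,-.1065,.006,1.454); c,g,W=grab("wrist","pA"); show(g,W,["yellow","blue"])
E
```

```text
time_s: 28.18
eef_pos: [0.4542, -0.1101, 0.0555]
eef_rot: [-0.529, 0.534, 0.466, -0.467]
wrist_force: [-2.6, 0.8, -0.8]
opening: 0.704
at [ 0.4542 -0.1101  0.0555] turn [ 0.006 -0.013 -0.006] shift now [0.34 4.94 0.4 ] | shift after turn [0.32 4.95 0.36]
yellow [331 189] 572 x [0.41  0.412 0.415] y [-0.115 -0.102 -0.089] z [0.006 0.021 0.024]
yellow [330 285] 7713 x [0.429 0.454 0.482] y [-0.123 -0.108 -0.093] z [0.021 0.023 0.024]
yellow [542 350] 30 x [0.506 0.507 0.508] y [-0.008 -0.007 -0.006] z [0.006 0.012 0.016]
yellow [508 355] 105 x [0.508 0.509 0.51 ] y [-0.027 -0.024 -0.019] z [0.006 0.01  0.015]
yellow [528 367] 50 x [0.508 0.509 0.51 ] y [-0.022 -0.019 -0.017] z [0.021 0.022 0.023]
yellow [519 463] 945 x [0.552 0.566 0.576] y [-0.029 -0.025 -0.015] z [0.008 0.023 0.024]
blue [330 347] 89 x [0.488 0.49  0.491] y [-0.119 -0.112 -0.105] z [0.015 0.016 0.017]
```

```bash
python3 -m jog '[[[0.3,2,0.4],[0.006,-0.013,-0.006],6],[[0,1.8,0],[0,0,0],6],[[0,0.6,0],[0,0,0],6],[[0,0,0],[0,0,0],6]]'; python3 - <<'E'
from h import *
go(.451,-.1065,.006,1.454)
E
```

```text
time_s: 28.57
eef_pos: [0.4605, -0.1125, 0.0227]
eef_rot: [-0.524, 0.535, 0.47, -0.466]
wrist_force: [0.6, 0.4, 0.3]
opening: 0.703
at [ 0.4605 -0.1125  0.0227] turn [ 0.015 -0.006 -0.006] shift now [0.49 1.65 1.05] | shift after turn [0.49 1.67 1.02]
```

```bash
python3 -m jog '[[[0.5,0.6,1.2],[0.015,-0.006,-0.006],6],[[0.1,0.6,0.2],[0,0,0],6],[[0,0.5,0.1],[0,0,0],6],[[0,0,0],[0,0,0],6]]'; python3 - <<'E'
from h import *
go(.451,-.1065,.006,1.454)
E
```

```text
time_s: 28.9
eef_pos: [0.4494, -0.1064, 0.0101]
eef_rot: [-0.526, 0.531, 0.471, -0.469]
wrist_force: [-1.1, -0.6, 0.1]
opening: 0.707
at [ 0.4494 -0.1064  0.0101] turn [ 0.007 -0.001 -0.003] shift now [ 0.01  0.41 -0.15] | shift after turn [ 0.01  0.41 -0.16]
```

Close and lift.

```bash
python3 -m jog '[[[0,0.3,0],[0.007,0,0],0],[[0,0,0],[0,0,0],0],[[0,0,0],[0,0,0],0],[[0,0,0],[0,0,0],0],[[0,0,0],[0,0,0],0]]';  python3 -m jog '[[[0,-3,0],[0,0,0],0],[[0,-3,0],[0,0,0],0],[[0,-3,0],[0,0,0],0],[[0,0,0],[0,0,0],0]]'; python3 - <<'E'
from h import *
go(.503,-.389,.1,1.571-.065)
E
```

```text
time_s: 29.32
eef_pos: [0.4506, -0.1069, 0.0082]
eef_rot: [-0.528, 0.53, 0.469, -0.47]
wrist_force: [-0.2, 0.1, -1.1]
opening: 0.333
time_s: 29.65
eef_pos: [0.4478, -0.1052, 0.0983]
eef_rot: [0.531, -0.527, -0.468, 0.471]
wrist_force: [2.0, -0.6, -0.3]
opening: 0.33
at [ 0.4478 -0.1052  0.0983] turn [-0.008 -0.054  0.   ] shift now [-27.52  -0.25  -8.84] | shift after turn [-27.96  -0.17  -7.35]
```

```bash
python3 -m jog '[[[-3.9,-0.2,-0.9],[0,-0.054,0],0],[[-4,0,-0.9],[0,0,0],0],[[-4,0,-0.9],[0,0,0],0],[[-4,0,-0.9],[0,0,0],0],[[-4,0,-0.9],[0,0,0],0],[[-4,0,-0.9],[0,0,0],0],[[-4,0,-0.9],[0,0,0],0],[[0,0,0],[0,0,0],0]]'; python3 - <<'E'
from h import *
go(.4957,-.390,.05,1.506)
E
```

```text
time_s: 30.32
eef_pos: [0.4923, -0.3937, 0.0973]
eef_rot: [0.515, -0.512, -0.485, 0.488]
wrist_force: [-1.0, 0.6, -0.2]
opening: 0.334
at [ 0.4923 -0.3937  0.0973] turn [-0.005  0.011 -0.001] shift now [ 0.39  4.73 -0.34] | shift after turn [ 0.39  4.73 -0.31]
```

```bash
python3 -m jog '[[[0.4,1.5,-0.3],[-0.005,0.011,0],0],[[0,2,0],[0,0,0],0],[[0,1.5,0],[0,0,0],0],[[0,0,0],[0,0,0],0]]'; python3 - <<'E'
from h import *
go(.4957,-.390,.015,1.506); c,g,W=grab("wrist","pA2")
E
```

```text
time_s: 30.65
eef_pos: [0.4945, -0.3939, 0.0427]
eef_rot: [-0.517, 0.518, 0.482, -0.482]
wrist_force: [-0.8, 0.8, -1.3]
opening: 0.334
at [ 0.4945 -0.3939  0.0427] turn [ 0.    -0.007 -0.001] shift now [ 0.4   2.77 -0.09] | shift after turn [ 0.4   2.77 -0.09]
```

View pics/pA2.png

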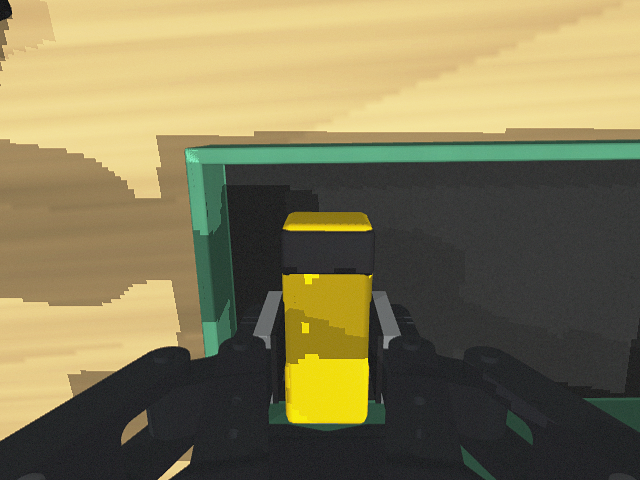

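```bash
python3 -m jog '[[[0.4,1.1,0],[0,-0.007,0],0],[[0,1.1,0.1],[0,0,0],0],[[0,0.6,0.1],[0,0,0],0],[[0,0,0],[0,0,0],0]]'; python3 - <<'E'
from h import *
go(.4957,-.390,.015,1.506)
E
```

```text
time_s: 31.03
eef_pos: [0.4941, -0.3896, 0.0152]
eef_rot: [-0.514, 0.517, 0.484, -0.484]
wrist_force: [-0.9, 1.2, -1.1]
opening: 0.334
at [ 0.4941 -0.3896  0.0152] turn [ 0.002  0.002 -0.003] shift now [-0.03  0.02 -0.17] | shift after turn [-0.03  0.02 -0.17]
```

```bash
python3 -m jog '[[[0,0.1,0],[0,0,0],4.3],[[0,0,0],[0,0,0],4.3],[[0,0,0],[0,0,0],4.3],[[0,-2,0],[0,0,0],4.3],[[0,-3.5,0],[0,0,0],4.3],[[0,-3.5,0],[0,0,0],4.3],[[0,-3.5,0],[0,0,0],6],[[0,0,0],[0,0,0],6]]'; python3 - <<'E'
from h import *
go(.5465,-.0155,.12,1.698); c,g,W=grab("wrist"); show(g,W,["yellow"])
for n in("side","scene"): c,g,W=grab(n); print(n);show(g,W,["yellow"])
E
```

```text
time_s: 31.7
eef_pos: [0.4938, -0.3888, 0.1448]
eef_rot: [-0.514, 0.516, 0.484, -0.484]
wrist_force: [1.8, -1.1, 0.5]
opening: 0.7
at [ 0.4938 -0.3888  0.1448] turn [ 0.002 -0.19  -0.002] shift now [37.6   2.4  -2.93] | shift after turn [36.36  2.48 -9.97]
yellow [327 179] 341 x [0.455 0.456 0.458] y [-0.399 -0.386 -0.373] z [0.009 0.027 0.03 ]
yellow [326 247] 3911 x [0.474 0.499 0.528] y [-0.403 -0.389 -0.375] z [0.027 0.029 0.03 ]
side
yellow [355 187] 223 x [0.476 0.503 0.531] y [-0.427 -0.38  -0.371] z [0.007 0.027 0.032]
yellow [321 284] 289 x [0.527 0.553 0.582] y [-0.028 -0.009  0.003] z [0.007 0.022 0.026]
yellow [352 315] 318 x [0.436 0.463 0.491] y [0.054 0.072 0.085] z [0.008 0.022 0.026]
scene
yellow [352 253] 219 x [0.435 0.469 0.495] y [0.051 0.069 0.085] z [0.009 0.024 0.026]
yellow [317 274] 180 x [0.527 0.552 0.576] y [-0.032 -0.015 -0.001] z [0.019 0.024 0.026]
```

```bash
python3 -m jog '[[[0,0,0],[0,-0.095,0],6],[[0,0,0],[0,-0.095,0],6],[[3.9,0,-1],[0,0,0],6],[[3.9,0,-1],[0,0,0],6],[[3.9,0,-1],[0,0,0],6],[[3.9,0,-1],[0,0,0],6],[[3.9,0,-1],[0,0,0],6],[[3.9,0,-1],[0,0,0],6],[[3.9,0,-1],[0,0,0],6],[[3.9,0,-1],[0,0,0],6],[[3.9,0,-1],[0,0,0],6],[[0,0,0],[0,0,0],6]]'; python3 - <<'E'
from h import *
go(.5465,-.0155,.06,1.698)
E
```

```text
time_s: 32.85
eef_pos: [0.5202, -0.0109, 0.119]
eef_rot: [0.482, -0.452, -0.529, 0.533]
wrist_force: [0.1, -1.4, 0.5]
opening: 0.701
at [ 0.5202 -0.0109  0.119 ] turn [-0.032  0.     0.029] shift now [-0.95  5.79 -2.74] | shift after turn [-0.79  5.9  -2.55]
```

```bash
python3 -m jog '[[[-0.8,0.5,-2.6],[-0.032,0,0.029],6],[[0,2.5,0],[0,0,0],6],[[0,2.5,0],[0,0,0],6],[[0,0,0],[0,0,0],6]]'; python3 - <<'E'
from h import *
go(.5465,-.0155,.006,1.698); c,g,W=grab("wrist"); show(g,W,["yellow","blue"])
E
```

```text
time_s: 33.18
eef_pos: [0.5444, -0.0109, 0.0565]
eef_rot: [0.466, -0.464, -0.532, 0.534]
wrist_force: [-1.3, -0.5, -1.2]
opening: 0.705
at [ 0.5444 -0.0109  0.0565] turn [-0.005  0.009  0.   ] shift now [-0.49  5.05 -0.17] | shift after turn [-0.48  5.05 -0.15]
yellow [600   7] 141 x [0.417 0.418 0.42 ] y [0.07  0.079 0.088] z [0.021 0.023 0.024]
yellow [536 113] 12734 x [0.433 0.459 0.488] y [0.051 0.065 0.082] z [0.009 0.023 0.024]
yellow [314 203] 661 x [0.507 0.509 0.511] y [-0.033 -0.02  -0.008] z [0.006 0.02  0.023]
yellow [314 298] 7415 x [0.526 0.552 0.579] y [-0.029 -0.015  0.001] z [0.022 0.023 0.024]
blue [502 190] 436 x [0.49  0.492 0.495] y [0.055 0.062 0.07 ] z [0.009 0.016 0.017]
blue [316 358] 64 x [0.585 0.587 0.588] y [-0.017 -0.009 -0.002] z [0.014 0.016 0.017]
```

```bash
python3 -m jog '[[[-0.5,1.8,-0.1],[-0.005,0.009,0],6],[[0,1.8,0.2],[0,0,0],6],[[0,0.8,0.2],[0,0,0],6],[[0,0,0],[0,0,0],6]]'; python3 - <<'E'
from h import *
go(.5465,-.0155,.006,1.698)
E
```

```text
time_s: 33.57
eef_pos: [0.5428, -0.0182, 0.0146]
eef_rot: [-0.468, 0.468, 0.53, -0.53]
wrist_force: [-1.1, -0.0, -1.1]
opening: 0.701
at [ 0.5428 -0.0182  0.0146] turn [ 0.    -0.002  0.   ] shift now [ 0.23  0.86 -0.4 ] | shift after turn [ 0.23  0.86 -0.4 ]
```

```bash
python3 -m jog '[[[0.2,0.7,-0.3],[0,0,0],6],[[0,0,0],[0,0,0],0],[[0,0,0],[0,0,0],0],[[0,0,0],[0,0,0],0],[[0,0,0],[0,0,0],0],[[0,0,0],[0,0,0],0]]';  python3 -m jog '[[[0,-3,0],[0,0,0],0],[[0,-3,0],[0,0,0],0],[[0,-3,0],[0,0,0],0],[[0,-1,0],[0,0.095,0],0],[[0,0,0],[0,0.095,0],0],[[0,0,0],[0,0,0],0]]'; python3 - <<'E'
from h import *
go(.4996,-.3304,.1,1.506)
E
```

```text
time_s: 34.07
eef_pos: [0.5485, -0.0168, 0.0115]
eef_rot: [-0.466, 0.469, 0.531, -0.529]
wrist_force: [0.1, -0.5, -1.4]
opening: 0.332
time_s: 34.57
eef_pos: [0.5468, -0.0161, 0.1158]
eef_rot: [-0.517, 0.518, 0.482, -0.481]
wrist_force: [1.0, -1.2, -2.4]
opening: 0.332
at [ 0.5468 -0.0161  0.1158] turn [ 0.002 -0.007 -0.   ] shift now [-31.69   1.58   2.45] | shift after turn [-31.67   1.58   2.67]
```

```bash
python3 -m jog '[[[-4,0.1,0.4],[0,0,0],0],[[-4,0.1,0.4],[0,0,0],0],[[-4,0.1,0.4],[0,0,0],0],[[-4,0.1,0.4],[0,0,0],0],[[-4,0.1,0.4],[0,0,0],0],[[-4,0.1,0.4],[0,0,0],0],[[-4,0.1,0.4],[0,0,0],0],[[-3.5,0.1,0.2],[0,0,0],0],[[0,0,0],[0,0,0],0]]'; python3 - <<'E'
from h import *
go(.4996,-.3304,.05,1.506)
E
```

```text
time_s: 35.32
eef_pos: [0.4959, -0.3377, 0.1054]
eef_rot: [-0.508, 0.509, 0.492, -0.49]
wrist_force: [0.3, -0.0, -0.7]
opening: 0.333
at [ 0.4959 -0.3377  0.1054] turn [0.003 0.031 0.001] shift now [ 0.73  5.54 -0.33] | shift after turn [ 0.75  5.54 -0.33]
```

```bash
python3 -m jog '[[[0.8,1.5,-0.3],[0.003,0.031,0],0],[[0,2,0],[0,0,0],0],[[0,2,0],[0,0,0],0],[[0,0,0],[0,0,0],0]]'; python3 - <<'E'
from h import *
go(.4996,-.3304,.018,1.506)
E
```

```text
time_s: 35.65
eef_pos: [0.4978, -0.3337, 0.0479]
eef_rot: [-0.515, 0.515, 0.484, -0.484]
wrist_force: [-1.5, 0.2, -2.5]
opening: 0.335
at [ 0.4978 -0.3337  0.0479] turn [0.001 0.002 0.   ] shift now [ 0.34  2.99 -0.16] | shift after turn [ 0.34  2.99 -0.16]
```

```bash
python3 -m jog '[[[0.4,1.2,-0.1],[0,0,0],0],[[0,1.2,0.1],[0,0,0],0],[[0,0.5,0],[0,0,0],0],[[0,0,0],[0,0,0],0]]'; python3 - <<'E'
from h import *
go(.4996,-.3304,.018,1.506)
E
```

```text
time_s: 35.98
eef_pos: [0.4981, -0.3281, 0.0166]
eef_rot: [0.514, -0.514, -0.486, 0.485]
wrist_force: [0.1, 0.6, -1.8]
opening: 0.339
at [ 0.4981 -0.3281  0.0166] turn [-0.     0.008  0.001] shift now [-0.23 -0.14 -0.17] | shift after turn [-0.22 -0.14 -0.17]
```

Down. Release, lift, check, and go on to pack C at (0.4545, 0.069).

```bash
python3 -m jog '[[[0,0,0],[0,0,0],4.3],[[0,0,0],[0,0,0],4.3],[[0,0,0],[0,0,0],4.3],[[0,-2,0],[0,0,0],4.3],[[0,-3.5,0],[0,0,0],4.3],[[0,-3.5,0],[0,0,0],4.3],[[0,-3.5,0],[0,0,0],6],[[0,0,0],[0,0,0],6]]'; python3 - <<'E'
from h import *
c,g,W=grab("wrist"); show(g,W,["yellow"])
for n in("side","scene"): c,g,W=grab(n); print(n);show(g,W,["yellow"])
go(.4545,.069,.12,1.571-.15)
E
```

```text
time_s: 36.65
eef_pos: [0.4991, -0.3286, 0.1494]
eef_rot: [-0.513, 0.514, 0.486, -0.486]
wrist_force: [1.8, -1.3, 1.0]
opening: 0.702
yellow [234 175] 326 x [0.455 0.456 0.458] y [-0.398 -0.385 -0.372] z [0.008 0.027 0.03 ]
yellow [327 175] 301 x [0.459 0.46  0.462] y [-0.338 -0.325 -0.312] z [0.011 0.027 0.03 ]
yellow [236 241] 4144 x [0.474 0.499 0.528] y [-0.403 -0.387 -0.373] z [0.014 0.029 0.03 ]
yellow [328 242] 3803 x [0.477 0.503 0.531] y [-0.341 -0.327 -0.313] z [0.027 0.029 0.031]
side
yellow [355 187] 219 x [0.477 0.504 0.531] y [-0.429 -0.38  -0.372] z [0.007 0.027 0.032]
yellow [352 201] 241 x [0.479 0.506 0.535] y [-0.367 -0.32  -0.311] z [0.006 0.026 0.032]
yellow [352 316] 326 x [0.436 0.463 0.491] y [0.054 0.073 0.085] z [0.007 0.022 0.026]
scene
yellow [352 253] 217 x [0.434 0.468 0.494] y [0.051 0.069 0.085] z [0.01  0.024 0.026]
at [ 0.4957 -0.3255  0.1415] turn [-0.008  0.094  0.007] shift now [39.14  2.49  6.28] | shift after turn [38.39  2.15  9.97]
```

```bash
python3 -m jog '[[[0,0,0],[0,0.094,0],6],[[4,0,0.9],[0,0,0],6],[[4,0,0.9],[0,0,0],6],[[4,0,0.9],[0,0,0],6],[[4,0,0.9],[0,0,0],6],[[4,0,0.9],[0,0,0],6],[[4,0,0.9],[0,0,0],6],[[4,0,0.9],[0,0,0],6],[[4,0,0.9],[0,0,0],6],[[4,0,0.9],[0,0,0],6],[[2.5,0,0],[0,0,0],6],[[0,0,0],[0,0,0],6]]'; python3 - <<'E'
from h import *
go(.4545,.069,.06,1.421)
E
```

```text
time_s: 37.8
eef_pos: [0.4613, 0.0765, 0.1274]
eef_rot: [0.552, -0.526, -0.452, 0.462]
wrist_force: [0.6, 0.1, 0.7]
opening: 0.703
at [0.4613 0.0765 0.1274] turn [-0.038 -0.014  0.014] shift now [-0.94  6.74  0.29] | shift after turn [-0.84  6.74  0.56]
```

```bash
python3 -m jog '[[[-0.8,1,0.5],[-0.038,-0.014,0.014],6],[[0,2.7,0],[0,0,0],6],[[0,2.7,0],[0,0,0],6],[[0,0,0],[0,0,0],6]]'; python3 - <<'E'
from h import *
go(.4545,.069,.007,1.421); c,g,W=grab("wrist"); show(g,W,["yellow","blue"])
E
```

```text
time_s: 38.13
eef_pos: [0.4512, 0.0717, 0.0583]
eef_rot: [0.535, -0.534, -0.462, 0.464]
wrist_force: [-2.2, -0.7, -0.7]
opening: 0.702
at [0.4512 0.0717 0.0583] turn [-0.003  0.008 -0.002] shift now [-0.22  5.13 -0.38] | shift after turn [-0.22  5.13 -0.37]
yellow [322 206] 699 x [0.415 0.417 0.419] y [0.062 0.076 0.088] z [0.006 0.02  0.023]
yellow [320 300] 7284 x [0.434 0.459 0.487] y [0.053 0.068 0.083] z [0.022 0.023 0.024]
blue [6 4] 80 x [0.317 0.318 0.321] y [-0.041 -0.038 -0.033] z [0.015 0.016 0.022]
blue [320 360] 71 x [0.492 0.494 0.496] y [0.056 0.063 0.071] z [0.015 0.016 0.017]
```

```bash
python3 -m jog '[[[-0.2,1.8,-0.3],[0,0.008,0],6],[[0,1.8,0.2],[0,0,0],6],[[0,0.8,0.2],[0,0,0],6],[[0,0,0],[0,0,0],6]]'; python3 - <<'E'
from h import *
go(.4545,.069,.008,1.421)
E
```

```text
time_s: 38.52
eef_pos: [0.453, 0.0681, 0.0173]
eef_rot: [-0.536, 0.537, 0.46, -0.461]
wrist_force: [-0.4, 0.3, -0.8]
opening: 0.704
at [0.453  0.0681 0.0173] turn [-0.001 -0.002 -0.002] shift now [ 0.12  0.93 -0.14] | shift after turn [ 0.12  0.93 -0.14]
```

```bash
python3 -m jog '[[[0.1,0.9,0],[0,0,0],6],[[0,0,0],[0,0,0],0],[[0,0,0],[0,0,0],0],[[0,0,0],[0,0,0],0],[[0,0,0],[0,0,0],0],[[0,0,0],[0,0,0],0]]';  python3 -m jog '[[[0,-3,0],[0,0,0],0],[[0,-3,0],[0,0,0],0],[[0,-3,0],[0,0,0],0],[[0,-1,0],[0,-0.085,0],0],[[0,0,0],[0,0,0],0]]'; python3 - <<'E'
from h import *
go(.5035,-.2705,.1,1.506)
E
```

```text
time_s: 39.02
eef_pos: [0.4564, 0.0683, 0.0118]
eef_rot: [-0.535, 0.538, 0.461, -0.46]
wrist_force: [-0.5, 0.4, -1.6]
opening: 0.339
time_s: 39.43
eef_pos: [0.454, 0.0689, 0.1147]
eef_rot: [-0.516, 0.516, 0.483, -0.484]
wrist_force: [0.1, 0.8, -1.5]
opening: 0.329
at [0.454  0.0689 0.1147] turn [-0.001  0.    -0.002] shift now [-33.55   1.52  -7.13] | shift after turn [-33.55   1.47  -7.14]
```

```bash
python3 -m jog '[[[-4,0.1,-0.9],[0,0,0],0],[[-4,0.1,-0.9],[0,0,0],0],[[-4,0.1,-0.9],[0,0,0],0],[[-4,0.1,-0.9],[0,0,0],0],[[-4,0.1,-0.9],[0,0,0],0],[[-4,0.1,-0.9],[0,0,0],0],[[-4,0.1,-0.9],[0,0,0],0],[[-4,0.1,-0.9],[0,0,0],0],[[-1,0.1,0],[0,0,0],0],[[0,0,0],[0,0,0],0]]'; python3 - <<'E'
from h import *
go(.5035,-.2705,.05,1.506)
E
```

```text
time_s: 40.27
eef_pos: [0.5027, -0.2732, 0.0995]
eef_rot: [0.519, -0.519, -0.48, 0.48]
wrist_force: [-0.2, 0.8, -1.2]
opening: 0.331
at [ 0.5027 -0.2732  0.0995] turn [ 0.    -0.013  0.001] shift now [ 0.27  4.95 -0.05] | shift after turn [ 0.27  4.95 -0.06]
```

```bash
python3 -m jog '[[[0.3,1.5,0],[0,-0.013,0],0],[[0,2,0],[0,0,0],0],[[0,1.6,0],[0,0,0],0],[[0,0,0],[0,0,0],0]]'; python3 - <<'E'
from h import *
go(.5035,-.2705,.018,1.506)
E
```

```text
time_s: 40.6
eef_pos: [0.5017, -0.2673, 0.0446]
eef_rot: [0.519, -0.517, -0.482, 0.481]
wrist_force: [-0.8, 1.2, -2.0]
opening: 0.333
at [ 0.5017 -0.2673  0.0446] turn [-0.002 -0.008  0.003] shift now [-0.31  2.66 -0.21] | shift after turn [-0.3   2.66 -0.2 ]
```

```bash
python3 -m jog '[[[-0.3,1,-0.2],[0,-0.008,0],0],[[0,1.1,0],[0,0,0],0],[[0,0.5,0],[0,0,0],0],[[0,0,0],[0,0,0],0]]'; python3 - <<'E'
from h import *
go(.5035,-.2705,.018,1.506)
E
```

```text
time_s: 40.93
eef_pos: [0.5027, -0.265, 0.0168]
eef_rot: [0.518, -0.513, -0.484, 0.483]
wrist_force: [-1.0, -0.1, -0.8]
opening: 0.335
at [ 0.5027 -0.265   0.0168] turn [-0.005  0.     0.006] shift now [-0.54 -0.13 -0.12] | shift after turn [-0.54 -0.12 -0.12]
```

Release, raise, step clear, and do the full check.

```bash
python3 -m jog '[[[0,0.1,0],[0,0,0],4.2],[[0,0,0],[0,0,0],4.2],[[0,0,0],[0,0,0],4.2],[[0,-2,0],[0,0,0],4.2],[[0,-3.5,0],[0,0,0],4.2],[[0,-3.5,0],[0,0,0],4.2],[[0,-4,0],[0,0,0],5],[[0,-4,0],[0,0,0],5],[[0,-4,3],[0,0,0],5],[[0,-2,3],[0,0,0],5],[[0,0,0],[0,0,0],5],[[0,0,0],[0,0,0],5]]'; python3 - <<'E'
from h import *
for n in("wrist","side","scene"): c,g,W=grab(n,"f_"+n); print(n);show(g,W,["yellow","red","orange","blue"])
helis(); print(ctrl.get_obs()['time_s'])
E
```

```text
time_s: 41.93
eef_pos: [0.4493, -0.2627, 0.2558]
eef_rot: [-0.515, 0.517, 0.484, -0.483]
wrist_force: [0.8, -0.3, 0.2]
opening: 0.585
wrist
yellow [260 221] 219 x [0.459 0.46  0.462] y [-0.338 -0.324 -0.311] z [0.01  0.025 0.03 ]
yellow [196 221] 219 x [0.455 0.456 0.458] y [-0.397 -0.384 -0.372] z [0.011 0.025 0.03 ]
yellow [328 221] 213 x [0.463 0.464 0.466] y [-0.274 -0.261 -0.248] z [0.013 0.026 0.03 ]
yellow [199 267] 2102 x [0.474 0.5   0.527] y [-0.402 -0.386 -0.373] z [0.012 0.029 0.031]
yellow [263 267] 1932 x [0.477 0.503 0.53 ] y [-0.34  -0.325 -0.312] z [0.016 0.029 0.031]
yellow [328 268] 1809 x [0.482 0.508 0.535] y [-0.278 -0.264 -0.25 ] z [0.027 0.029 0.031]
red [343 388] 28 x [0.59  0.593 0.597] y [-0.26  -0.258 -0.253] z [0.089 0.095 0.098]
red [350 393] 64 x [0.59  0.591 0.595] y [-0.258 -0.252 -0.244] z [0.1   0.103 0.105]
red [351 400] 71 x [0.59  0.592 0.599] y [-0.259 -0.252 -0.243] z [0.109 0.111 0.114]
red [354 415] 450 x [0.591 0.593 0.598] y [-0.258 -0.251 -0.242] z [0.117 0.128 0.139]
orange [132 477] 64 x [0.59  0.593 0.596] y [-0.402 -0.398 -0.397] z [0.
[... 2470 characters left out ...]
 108 x [0.599 0.604 0.608] y [-0.322 -0.316 -0.31 ] z [0.119 0.139 0.161]
blue [241 280] 27 x [0.661 0.664 0.667] y [-0.171 -0.168 -0.166] z [0.08  0.096 0.106]
blue [ 18 308] 87 x [0.655 0.663 0.672] y [-0.682 -0.666 -0.648] z [0.009 0.016 0.019]
scene L 784 ang -1.72 pt [0.6691 0.2202] [[0.565, 0.207], [0.756, 0.234]]
scene R 828 ang -1.97 pt [0.6687 0.295 ] [[0.565, 0.281], [0.755, 0.309]]
scene boom 675 ang 1.41 pt [0.7123 0.2614] [[0.633, 0.252], [0.843, 0.271]]
side L 1151 ang -1.64 pt [0.6555 0.2209] [[0.564, 0.206], [0.752, 0.234]]
side R 1318 ang -2.0 pt [0.6544 0.2959] [[0.564, 0.281], [0.751, 0.31]]
side boom 539 ang -0.0 pt [0.7556 0.2682] [[0.607, 0.261], [0.843, 0.273]]
42.1833
```

View pics/f_wrist.png

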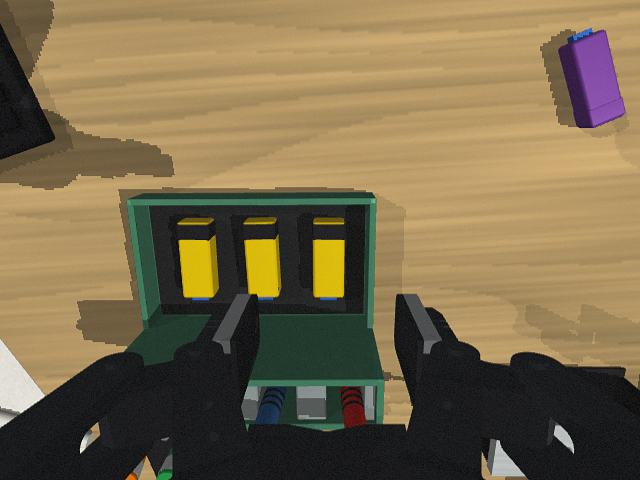

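View pics/f_side.png

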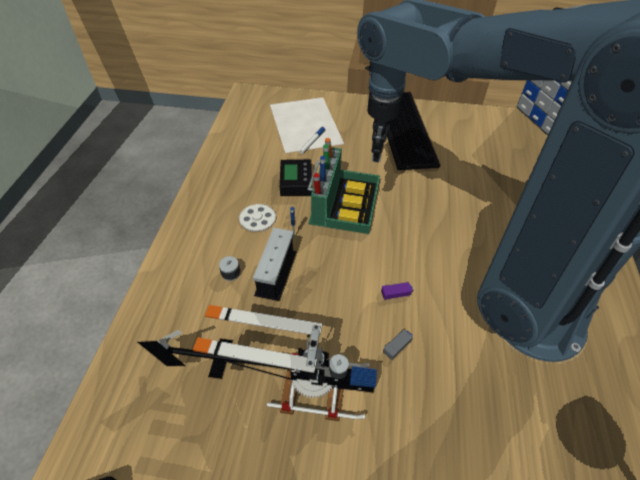

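View pics/f_scene.png

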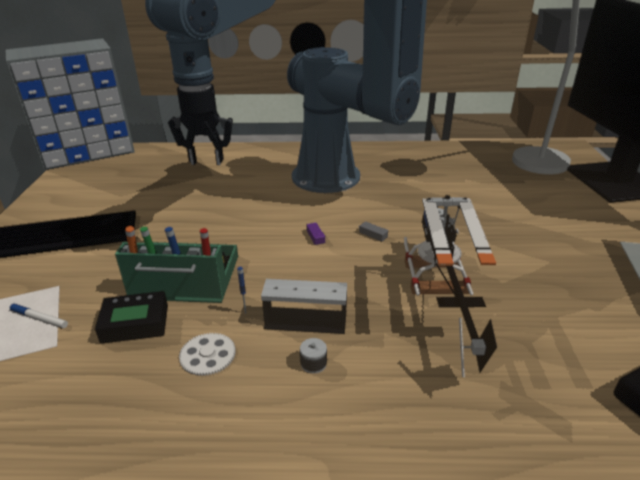

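```bash
python3 - <<'E'
from h import *
for n in("scene","side"):
    c,g,W=grab(n); x,y,z=W[...,0],W[...,1],W[...,2]; pts=[]
    for a in np.arange(.64,.9,.02):
        m=(z>.085)&(z<.115)&(abs(x-a)<.01)&(y>.2)&(y<.34)
        if m.sum()>5:
            q=np.percentile(y[m],[5,50,95]).round(4); print(n,a.round(2),m.sum(),q)
            if q[2]-q[0]<.03: pts.append((a,q[1]))
    P=np.array(pts); 
    if len(P)>2: s=np.polyfit(P[:,0],P[:,1],1); print("yaw",np.degrees(s[0]).round(2),"y at .531",np.polyval(s,.531).round(4))
E
```

```text
scene 0.64 44 [0.2569 0.2609 0.2688]
scene 0.66 58 [0.253  0.2595 0.2683]
scene 0.68 61 [0.254  0.2603 0.2686]
scene 0.7 57 [0.2561 0.2616 0.2699]
scene 0.72 262 [0.2247 0.26   0.3052]
scene 0.74 283 [0.225  0.261  0.3054]
scene 0.76 56 [0.2591 0.2626 0.2708]
scene 0.78 59 [0.2591 0.263  0.27  ]
scene 0.8 64 [0.2592 0.2639 0.2707]
scene 0.82 75 [0.2595 0.2645 0.2743]
scene 0.84 94 [0.2383 0.2656 0.2782]
scene 0.86 295 [0.2382 0.2633 0.2783]
scene 0.88 60 [0.2386 0.2783 0.2797]
yaw 1.39 y at .531 0.2572
side 0.64 32 [0.2665 0.269  0.2747]
side 0.66 51 [0.2667 0.2698 0.2746]
side 0.68 52 [0.2659 0.2695 0.2737]
side 0.7 58 [0.2656 0.2695 0.2727]
side 0.72 203 [0.2234 0.2796 0.3067]
side 0.74 200 [0.2225 0.2784 0.3068]
side 0.76 48 [0.2644 0.2687 0.2721]
side 0.78 48 [0.263  0.2691 0.272 ]
side 0.8 62 [0.2604 0.2677 0.2723]
side 0.82 74 [0.262  0.2692 0.2788]
side 0.84 124 [0.2383 0.2701 0.2796]
side 0.86 104 [0.238  0.2636 0.2796]
side 0.88 36 [0.2385 0.2789 0.2803]
yaw -0.3 y at .531 0.2701
```

```bash
python3 -c "
from bench import ctrl
print(ctrl.hand_in())"
```

```text
the job is handed in; nothing more can be done
None
```

The job is handed in at about 42 s of the 210 s allowed, and every last check came out within limits. No verdict was reported.

- **Blades:** I pushed both back with the closed fingers. They measure about -1.8° against a boom at 0 to 1.4°, so each is roughly 2 to 3.5° from parallel (limit 8°). The two cameras disagree on the boom angle by about 1.7°, which does not change the result.
- **Drivers:** All four (orange, green, blue, red) are out of the stand and shaft down, one in each tool cell. They lean slightly. The tops measured about 0.180 m, which is what a tip on the cell floor gives. I left the smaller blue look-alike alone.
- **Packs:** All three lie flat and side by side on the tray floor, with tops at 0.030 m. I never saw one knocked aside. The purple and grey look-alikes were not moved.
- **Bystanders:** The gear, motor and charger look to be where they started in the final pictures. I compared them by eye rather than measuring them.

The gripper is clear of everything.

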